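# Bed two carving blanks in their cradles and pack them tight

## Robot

A 6-joint arm with a two-finger parallel gripper is mounted at the origin on the work surface; the furniture and walls round the work are solid. World frame = base frame: x ahead of the robot, y to its left, z up, the work surface at z = 0. Lengths are in m, angles in rad, forces in N, time in s.
With the tool pointing down it reaches from about 0.35 to 0.975 m from the base axis. Payload 4.9 kg.
Tool frame: the origin (TCP) lies at the very end of the fingers, on their centre line; the grasp point (between the pads) lies ctrl.grip_point_offset behind it (ctrl.grip_point_offset is the distance from the TCP to the grasp point, in m); z points along the fingers, y is the line along which they close (so a half turn about z gives the same grasp; the last joint's range is limited). The gripper opens to 85 mm and grips with 20 to 120 N. Pads are 22 mm wide; open, the fingers measure 114 mm over their backs; the gripper's body (76 mm by 85 mm) begins 54 mm behind the grasp point. The pads swing forward as they close: fully open they stand 13 mm farther back than shut.
Start: joints at [-1.332, 0.053, 1.613, -0, 1.476, -0.119], TCP at [0.219, -0.585, 0.231] pointing down, gripper open.
Joint ranges: [-3.01, 3.01], [-1.01, 2.22], [0.06, 2.58], [-1.02, 4.17], [0.09, 2.62], [-3.14, 3.14]. Speed limits (rad/s): [2.57, 2.57, 3.14, 3.14, 3.14, 3.14].

## Interface

Orientations are given as a rotation vector (axis times angle).
In Python, from station import ctrl gives the robot as it stands. The module is installed in compiled form; this text tells all that it offers.
- The arm moves only by the tool drive_tool, never from a script. Its argument "steps" is a list of rows, each an object with "translation": the shift along the tool's x, y, z normalised to -1 to 1, where 1 is 4 cm, a list of three; "angular": the turn, a rotation vector about the tool's x, y, z normalised to -1 to 1, where 1 is 8 degrees, a list of three; "gripper": the opening, from 0 (shut) to 1 (fully open). In form: [{"translation": [dx, dy, dz], "angular": [wx, wy, wz], "gripper": gripper}, ...]. A call has 1 to 8 rows; each row shifts and turns the commanded pose from where the row before left it, along the tool's axes as they then stand; what a row does not reach is not made up. A row lasts 1/8 s, in which the tool goes at most 62.5 mm and 10.7 degrees, less where a joint would pass 70% of its speed; a pose out of reach is approached as far as the arm can. A call with a number of a shift or a turn outside -1 to 1 is refused whole. A call with a gripper value outside its range is refused whole. The fingers move at their own pace and stop on an object; "force" is the grip in N (left out, the last holds). Time passes only in rows, so rows that do not move let the fingers close. It gives the time, the measured TCP pose, the force, the opening and the grip force at its end, in the units of the state.
- ctrl.get_obs(): the state, without advancing time (a new reading comes with each control period).
- ctrl.get_image(name): name is "side" or "top"; returns a dict with "color" (420x560x3 uint8, red, green, blue), "depth" (420x560 float32, m along the optical axis (not along the pixel's ray), 0 where there is no reading), "fx", "fy", "cx", "cy" (pixels), "k1" (the pictures are not rectified: a ray, as slopes to the right and down, at radius r is drawn at 1 + k1 r^2 times it, then the intrinsics apply), "R" (3x3) and "t" (3): a world point X has camera coordinates R X + t. Camera axes: x right, y down, z forward; pixel columns grow to the right and rows downward; lengths in m; the calibration is good to about 2 mm. A picture is of the moment at which its call begins.
- ctrl.finish_job(): hands the job in; it is judged then, once.
The state is a dict: "t": time; "q": joint angles; "dq": joint speeds; "effort": joint torques, N m; "tool_pos": TCP position; "tool_rot": TCP orientation; "contact_force": force on the tool from outside, world axes, zero at the start; "wrist_torque": the same for the moment, N m; "opening": finger opening in m; "grip_force": force on a finger pad.
Only numpy, scipy, OpenCV 4.12 (cv2) and the standard library are available. Lean on these libraries where they do the work, as an engineer would, in place of code of your own. Each camera call takes 0.05 s, during which the arm holds its last target. There are 200 camera calls.

## Task

Get both blanks ready for carving: bed the pale stick and the dark plaque flat in the cradle made for each, long side along the fences, and fill the gap that remains beside each blank with the one packer that fits it snugly, upright and fully down on the cradle's floor, so that the blank cannot shift under the gouge. One packer is left over.

Things in the scene. Friction and masses are not known exactly. Their poses are not given: they have to be found in the camera images.
- long_cradle: Longer cradle fixed to the bench: brown wooden base 71 x 96 mm (x, y), 8 mm thick, pale wooden walls 14 mm high on it. Floor inside the walls: 53 mm (x) by 82 mm (y), 8 mm above the bench. Two fences run along y, 9 mm thick, inner top edge chamfered 4 mm, cut away over the middle 34 mm for fingers; end stops 7 mm thick at both y ends. Origin: centre of the underside, z up.
- square_cradle: Square cradle fixed to the bench: brown wooden base 81 x 80 mm (x, y), 8 mm thick, dark wooden walls 12 mm high on it. Floor inside the walls: 63 mm (x) by 66 mm (y), 8 mm above the bench. Two fences run along y, 9 mm thick, inner top edge chamfered 4 mm, cut away over the middle 30 mm for fingers; end stops 7 mm thick at both y ends. Origin: centre of the underside, z up.
- stick_blank: Pale square wooden stick with pencilled lines on top, the long blank: 24 mm (x) by 72 mm (y) by 28 mm high. Origin: centre of the underside, z up. Lies loose on the bench.
- plaque_blank: Dark wooden block with a white chalked oval and border on top, the plaque blank: 44 mm (x) by 56 mm (y) by 26 mm high. Origin: centre of the underside, z up. Lies loose on the bench.
- red_packer: Thin packer, red grip. Loose packing block standing upright: wooden foot 16 mm thick (x), 44 mm long (y), 28 mm high, its lowest 7 mm tapered in by 3 mm on both x sides for entry. On it a red grip board, 12 mm thick (x), 34 mm long (y), its top 60 mm above the underside: hold it there, across x, above 32 mm. Origin: centre of underside, z up. 60 to 110 g.
- yellow_packer: Middle packer, yellow grip. Loose packing block standing upright: wooden foot 21 mm thick (x), 44 mm long (y), 28 mm high, its lowest 7 mm tapered in by 3 mm on both x sides for entry. On it a yellow grip board, 12 mm thick (x), 34 mm long (y), its top 60 mm above the underside: hold it there, across x, above 32 mm. Origin: centre of underside, z up. 60 to 110 g.
- blue_packer: Thick packer, blue grip. Loose packing block standing upright: wooden foot 26 mm thick (x), 44 mm long (y), 28 mm high, its lowest 7 mm tapered in by 3 mm on both x sides for entry. On it a blue grip board, 12 mm thick (x), 34 mm long (y), its top 60 mm above the underside: hold it there, across x, above 32 mm. Origin: centre of underside, z up. 60 to 110 g.
Not all that is in view belongs to the job. What is shaped like the blue_packer but green is not meant.

How it is judged:
At the end, for the whole second after the job is handed in: Stick and blue packer in the long cradle, plaque (long side along the fences) and red packer in the square one: each on the floor within 3.5 mm, inside the walls, upright within 0.12 rad, along the fences within 0.15 rad, released and at rest (x of stick_blank in the frame of long_cradle between -0.018 and 0.018 m and y of stick_blank in the frame of long_cradle between -0.012 and 0.012 m and z of stick_blank in the frame of long_cradle between 0.005 and 0.0115 m and angle between each of stick_blank, blue_packer, plaque_blank, red_packer's own z axis and vertical below 0.12 rad and angle between the y axis of each of stick_blank, blue_packer and the y axis of long_cradle, either way round below 0.15 rad and linear speed of each of stick_blank, blue_packer, plaque_blank, red_packer below 0.02 m/s and x of blue_packer in the frame of long_cradle between -0.018 and 0.018 m and y of blue_packer in the frame of long_cradle between -0.026 and 0.026 m and z of blue_packer in the frame of long_cradle between 0.005 and 0.0115 m and x of plaque_blank in the frame of square_cradle between -0.014 and 0.014 m and y of plaque_blank in the frame of square_cradle between -0.012 and 0.012 m and z of plaque_blank in the frame of square_cradle between 0.005 and 0.0115 m and angle between the y axis of each of plaque_blank, red_packer and the y axis of square_cradle, either way round below 0.15 rad and x of red_packer in the frame of square_cradle between -0.028 and 0.028 m and y of red_packer in the frame of square_cradle between -0.018 and 0.018 m and z of red_packer in the frame of square_cradle between 0.005 and 0.0115 m); the robot touches nothing.
It also fails if it takes over 109 s, if anything falls off the work surface, if the arm or the gripper's body presses on something with over 40 N, if the wrist force passes 120 N, or if a joint passes its speed limit or range.

## Working session

There is one attempt and no reset: what is moved stays moved. The work goes in short steps, Python scripts to look and compute and a tool call to move; the robot and the scene stay as the last step left them, time stands still between calls to the robot, and variables do not carry over. Pictures are saved under pics/ and viewed, at most 14 in all, crops included, and the job is handed in when it is done.

Besides the shell and the picture viewer there is one more tool, called after "Call:" in YAML: its name, and indented under it one key for each argument. drive_tool: Moves the arm, as the interface text tells. Its arguments: {"type":"object","properties":{"steps":{"type":"array"},"force":{"type":"number"}},"required":["steps"]}

```bash
mkdir -p pics; cat > h.py <<'E'
import numpy as np, cv2, pickle
from station import ctrl
def rays(im,uv):
    uv=np.asarray(uv,float).reshape(-1,2)
    d=np.c_[(uv[:,0]-im['cx'])/im['fx'],(uv[:,1]-im['cy'])/im['fy']]
    u=d.copy()
    for _ in range(20): u=d/(1+im['k1']*(u**2).sum(1,keepdims=True))
    return np.c_[u,np.ones(len(u))]
def onplane(im,uv,z):
    R,t=np.array(im['R']),np.array(im['t']); c=-R.T@t; r=rays(im,uv)@R
    return c+r*((z-c[2])/r[:,2])[:,None]
def cloud(im):
    h,w=im['depth'].shape; vv,uu=np.mgrid[:h,:w]
    d=im['depth'].reshape(-1,1); P=rays(im,np.c_[uu.ravel(),vv.ravel()])*d
    X=(P-np.array(im['t']))@np.array(im['R']); X[d[:,0]==0]=np.nan
    return X.reshape(h,w,3)
E
python3 - <<'E'
from h import *
for n in('top','side'):
    im=ctrl.get_image(n); pickle.dump(im,open(n+'.pkl','wb')); cv2.imwrite(f'pics/{n}0.png',im['color'][...,::-1])
    print(n,im['fx'],im['k1'],-np.array(im['R']).T@np.array(im['t']))
print(ctrl.grip_point_offset,ctrl.get_obs())
E
```

```text
top 391.74710861991554 -0.09042851750473443 [ 0.33010717 -0.19248217  1.28317638]
side 426.538394677916 -0.052162711361078064 [0.6950902  0.55257451 0.81963524]
0.0187 {'t': 0.1, 'q': array([-1.33199533e+00,  5.33149045e-02,  1.61415998e+00,  2.08747404e-05,
        1.47602301e+00, -1.19008000e-01]), 'dq': array([ 0.00153833, -0.00097325, -0.00421991,  0.0011573 ,  0.00171826,
       -0.00023623]), 'effort': array([ 1.30664233e-03, -3.94903672e+01, -3.71363461e+01, -4.93066511e-05,
        3.93007620e-03, -1.25719663e-05]), 'tool_pos': array([ 0.21875451, -0.5848576 ,  0.23016909]), 'tool_rot': array([-3.08957827e+00, -5.58709909e-01,  1.46477742e-04]), 'contact_force': array([-0.13023878,  0.05102436,  0.32178289]), 'wrist_torque': array([ 0.05720371,  0.06136586, -0.04754067]), 'grip_force': 0.0, 'opening': 0.0852171256406424}
```

View pics/top0.png

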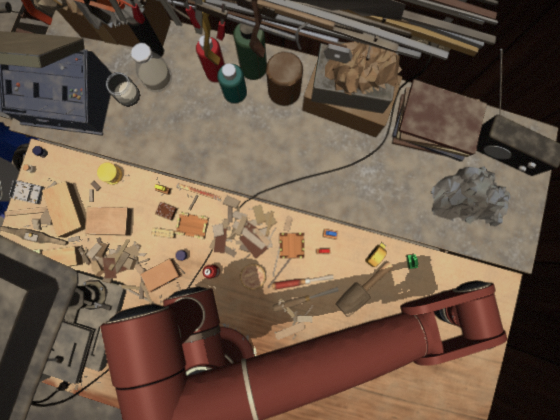

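View pics/side0.png

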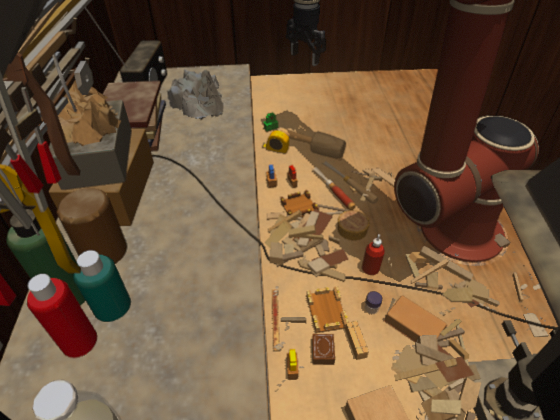

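The top view shows the long cradle at about (192,224), square cradle (292,245), plaque (166,211), stick (163,233), yellow packer (162,188), blue (330,233), red (323,251) and green decoy (412,261). The side view shows the same items: green (270,121), blue (271,175), red (293,173), square cradle (298,203), long cradle (325,308), plaque (323,347), stick (356,338) and yellow (292,362). Next I'll take enlarged crops and measure.

```bash
python3 - <<'E'
from h import *
T=pickle.load(open('top.pkl','rb'));S=pickle.load(open('side.pkl','rb'))
a=T['color'][175:275,145:345,::-1];b=S['color'][150:220,250:330,::-1];c=S['color'][280:380,260:390,::-1]
cv2.imwrite('pics/a.png',cv2.resize(a,None,fx=4,fy=4,interpolation=cv2.INTER_CUBIC))
w=np.zeros((600,800,3),np.uint8)
b=cv2.resize(b,None,fx=3.5,fy=3.5,interpolation=cv2.INTER_CUBIC);c=cv2.resize(c,None,fx=4,fy=4,interpolation=cv2.INTER_CUBIC)
w[:b.shape[0],:b.shape[1]]=b; w[:c.shape[0],280:]=c
cv2.imwrite('pics/b.png',w)
for n,im,pts in(('T',T,dict(longc=(192,224),sq=(292,245),plaq=(166,211),stick=(163,233),yel=(162,188),blue=(330,233),red=(323,251),green=(412,261),base=(150,340))),
 ('S',S,dict(longc=(325,308),sq=(298,203),plaq=(323,347),stick=(356,338),yel=(292,362),blue=(271,172),red=(293,173),green=(270,121)))):
    C=cloud(im)
    for k,(u,v) in pts.items(): print(n,k,np.round(np.nanmedian(C[v-1:v+2,u-1:u+2].reshape(-1,3),0),4))
E
```

```text
T longc [0.4354 0.1031 0.0071]
T sq [ 0.3696 -0.2253  0.0093]
T plaq [0.4755 0.1845 0.0261]
T stick [0.4035 0.1911 0.0308]
T yel [0.5456 0.1917 0.0571]
T blue [ 0.4063 -0.3429  0.0599]
T red [ 0.3499 -0.3207  0.062 ]
T green [ 0.3197 -0.6082  0.0438]
T base [ 0.2084 -0.0037  0.7138]
S longc [0.4354 0.1023 0.0058]
S sq [ 0.3701 -0.2292  0.0054]
S plaq [0.481  0.1937 0.0241]
S stick [0.41   0.1987 0.0246]
S yel [0.5555 0.2155 0.0522]
S blue [ 0.4136 -0.3331  0.0483]
S red [ 0.3559 -0.3087  0.0465]
S green [ 0.3248 -0.6067  0.0301]
```

View pics/a.png

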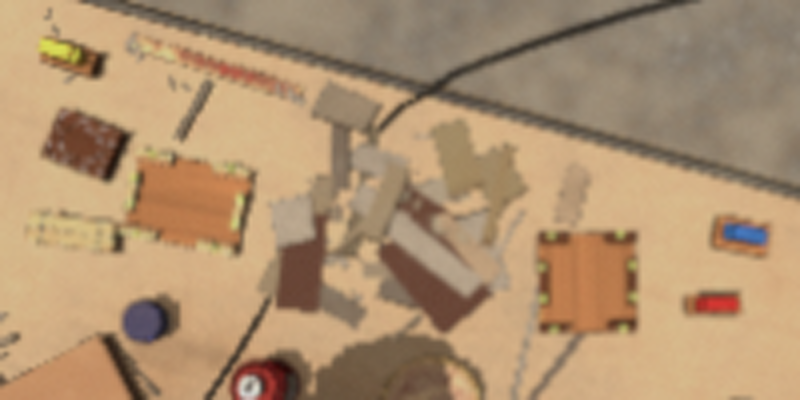

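View pics/b.png

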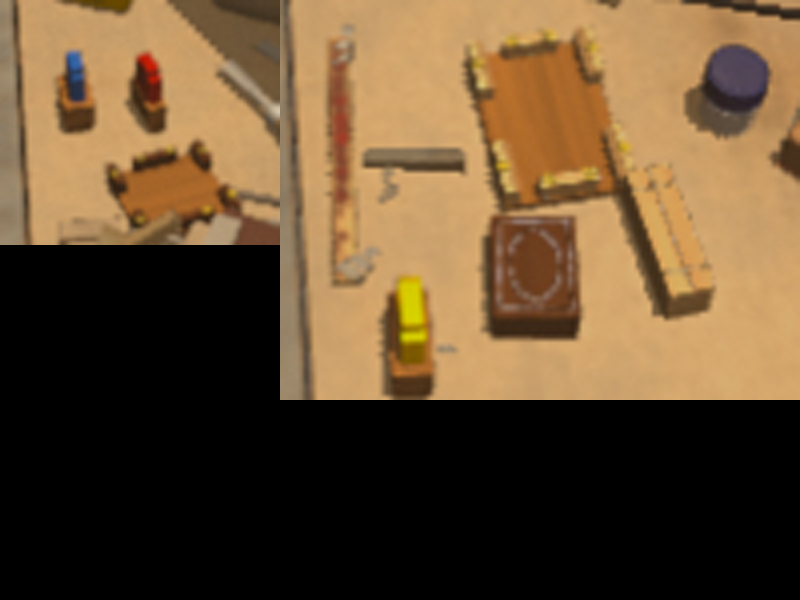

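The crops settle which item is which. The blue and red grips stand at top-view (330,233) and (323,251), on their wooden feet beside the square cradle. The green decoy at (412,261) is ruled out by colour. The stick (pale, pencilled) is at (163,233) and the plaque (chalk oval) at (166,211).

```bash
cat >> h.py <<'E'
# name: (approx xy, zlo, zhi, long, short, radius)
OB=dict(stick=((.405,.195),.021,.034,.072,.024,.05),plaque=((.477,.188),.019,.032,.056,.044,.045),
 red=((.352,-.318),.052,.066,.034,.012,.03),blue=((.408,-.341),.052,.066,.034,.012,.03),
 long=((.435,.103),.0165,.027,.096,.071,.066),square=((.37,-.227),.015,.025,.081,.080,.062))
def rect(pts):
    (c,(w,h),a)=cv2.minAreaRect((pts*1000).astype(np.float32))
    if w<h: w,h,a=h,w,a+90
    return np.array(c),w,h,(a+90)%180-90
def measure(C,name,ctr=None):
    c,lo,hi,L,W,r=OB[name]; c=c if ctr is None else ctr
    X=C.reshape(-1,3); m=(X[:,2]>lo)&(X[:,2]<hi)&(np.hypot(X[:,0]-c[0],X[:,1]-c[1])<r)
    P=X[m]
    if len(P)<5: print(name,'few',len(P)); return
    cc,w,h,a=rect(P[:,:2]); ev,V=np.linalg.eigh(np.cov(P[:,:2].T)); v=V[:,1]
    print(f"{name:7s} n{len(P):4d} rect c {cc.round(1)} size {w:.1f}x{h:.1f} (exp {L*1e3:.0f}x{W*1e3:.0f}) longaxis {a:.1f} pca {np.degrees(np.arctan(v[1]/v[0])):.1f} mean {(P.mean(0)*1e3).round(1)}")
E
python3 - <<'E'
from h import *
for n in('top','side'):
    C=cloud(pickle.load(open(n+'.pkl','rb'))); print(n)
    for k in OB: measure(C,k)
    X=C.reshape(-1,3); b=(X[:,2]<.004)&(X[:,2]>-.02)&(abs(X[:,0]-.45)<.1)&(abs(X[:,1])<.35); print('bench z',np.nanmedian(X[b,2]),X[b,2].std())
from scipy.spatial.transform import Rotation as R
print(R.from_rotvec(ctrl.get_obs()['tool_rot']).as_matrix().round(3))
E
```

```text
top
stick   n 175 rect c [423.4 186.7] size 82.3x59.2 (exp 72x24) longaxis 82.0 pca 88.0 mean [408.  191.9  28.5]
plaque  n 224 rect c [473.5 181.7] size 70.7x44.2 (exp 56x44) longaxis 68.5 pca 66.1 mean [476.  188.8  26.3]
red     n  32 rect c [ 349.7 -322.8] size 28.4x12.3 (exp 34x12) longaxis -78.4 pca -87.9 mean [ 349.5 -322.1   58.8]
blue    n  37 rect c [ 405.5 -346.6] size 30.1x11.4 (exp 34x12) longaxis 79.7 pca 80.7 mean [ 405.3 -346.4   58.8]
long    n 149 rect c [444.6 104.8] size 105.1x96.2 (exp 96x71) longaxis 81.6 pca 86.3 mean [431.7 107.1  22. ]
square  n 123 rect c [ 367.8 -225.3] size 80.6x77.6 (exp 81x80) longaxis 0.5 pca -63.6 mean [ 366.5 -225.8   20.2]
bench z 0.00036591231179812695 0.0021955236481298814
side
stick   n 405 rect c [408.7 194.3] size 76.6x56.7 (exp 72x24) longaxis -63.0 pca 83.9 mean [408.1 197.8  25.4]
plaque  n 581 rect c [476.7 182. ] size 75.8x44.4 (exp 56x44) longaxis 69.4 pca 68.2 mean [480.4 191.5  23.4]
red     n  27 rect c [ 352.9 -324.1] size 24.1x12.3 (exp 34x12) longaxis -87.4 pca 87.6 mean [ 352.9 -321.9   55.9]
blue    n  28 rect c [ 408.6 -342.9] size 27.1x11.5 (exp 34x12) longaxis 76.7 pca 80.5 mean [ 408.3 -343.9   56.2]
long    n 303 rect c [433.7 109.2] size 105.1x73.9 (exp 96x71) longaxis 80.2 pca 83.2 mean [432.9 109.1  19.4]
square  n 118 rect c [ 370.  -220.6] size 84.2x81.9 (exp 81x80) longaxis -89.3 pca -83.7 mean [ 365.3 -223.6   17.4]
bench z -0.0021895316101828437 0.001769561747808507
[[ 0.937  0.35  -0.   ]
 [ 0.35  -0.937  0.002]
 [ 0.    -0.002 -1.   ]]
```

```bash
cat >> h.py <<'E'
def boxed(C,name,c,ang,zoff=0,it=4,marg=.006):
    """points of height band inside an oriented box of known size (+margin); centre from extents, angle from long edges"""
    _,lo,hi,L,W,r=OB[name]; X=C.reshape(-1,3); X=X[(X[:,2]>lo+zoff)&(X[:,2]<hi+zoff)]; c=np.array(c,float); a=np.radians(ang)
    for k in range(it):
        u=np.array([np.cos(a),np.sin(a)]);v=np.array([-u[1],u[0]])
        s=(X[:,:2]-c)@u; q=(X[:,:2]-c)@v
        m=(abs(s)<L/2+marg)&(abs(q)<W/2+marg); P=X[m]
        cc,w,h,al=rect(P[:,:2]); s,q=s[m],q[m]
        e=lambda z:(np.percentile(z,98)+np.percentile(z,2))/2
        c=c+e(s)*u+e(q)*v
        if L/W>1.1: a=np.radians(al)+round((a-np.radians(al))/np.pi)*np.pi
    print(f"{name:7s} n{len(P)} c {(c*1e3).round(1)} ang {np.degrees(a):.1f} rect {cc.round(1)} {w:.1f}x{h:.1f} a {al:.1f} meanz {P[:,2].mean()*1e3:.1f}")
E
python3 - <<'E'
from h import *
for n,zo in(('top',0),('side',-.0022)):
    im=pickle.load(open(n+'.pkl','rb'));C=cloud(im); print(n)
    boxed(C,'stick',(.405,.193),86,zo); boxed(C,'plaque',(.477,.187),68,zo); boxed(C,'long',(.433,.105),82,zo); boxed(C,'square',(.368,-.225),89,zo)
T=pickle.load(open('top.pkl','rb'))
print('corners from 4x crop of top (a.png), by eye')
f=lambda L,z:print((onplane(T,[(145+u/4-.375,175+v/4-.375) for u,v in L],z)[:,:2]*1e3).round(1).tolist())
f([(137,150),(256,167),(241,252),(124,236)],.02);f([(537,232),(637,232),(637,332),(537,332)],.019)
f([(30,210),(120,220),(118,250),(28,245)],.028);f([(62,108),(130,128),(110,180),(42,155)],.026)
E
```

```text
top
stick   n166 c [406.6 193.9] ang 83.4 rect [406.2 191.4] 78.4x25.0 a 83.4 meanz 28.7
plaque  n223 c [476.1 188.8] ang 69.0 rect [476.5 188.8] 55.7x44.0 a 69.0 meanz 26.3
long    n147 c [431.1 105.3] ang 80.1 rect [429.1 106.9] 104.1x73.7 a 80.1 meanz 22.2
square  n123 c [ 367.7 -225.2] ang 89.0 rect [ 367.8 -225.3] 80.6x77.6 a 0.5 meanz 20.2
side
stick   n416 c [407.6 196.7] ang 83.7 rect [407.  193.7] 77.4x25.1 a 83.7 meanz 25.2
plaque  n594 c [480.4 191.2] ang 69.4 rect [480.1 191.1] 56.2x44.4 a 69.4 meanz 23.3
long    n346 c [434.4 105.8] ang 80.1 rect [433.6 108.2] 103.3x73.9 a 80.1 meanz 18.8
square  n159 c [ 369.7 -221.5] ang 89.0 rect [ 370.1 -221.5] 86.0x81.9 a -89.3 meanz 16.5
corners from 4x crop of top (a.png), by eye
[[472.8, 144.4], [459.7, 46.3], [390.5, 56.7], [402.5, 152.7]]
[[408.8, -182.5], [409.5, -263.3], [328.9, -263.5], [328.4, -183.2]]
[[422.3, 228.5], [414.9, 154.2], [390.7, 155.0], [394.0, 229.0]]
[[506.1, 206.0], [490.1, 149.2], [447.5, 164.1], [467.4, 221.0]]
```

```bash
python3 - <<'E'
from h import *
for n,zo in(('top',0),('side',-.0025)):
    im=pickle.load(open(n+'.pkl','rb'));C=cloud(im); print(n)
    OB['long']=(0,.017,.0275,.096,.071,0)
    boxed(C,'long',(.4315,.1005),82.5,zo,marg=.0025,it=1)
    boxed(C,'long',(.4315,.1005),82.5,zo,marg=.0035,it=6)
    # pale-wall ends: project on long axis, list extents excluding stick
    X=C.reshape(-1,3);a=np.radians(82.5);u=np.array([np.cos(a),np.sin(a)]);v=np.array([-u[1],u[0]])
    s=(X[:,:2]-[.4315,.1005])@u;q=(X[:,:2]-[.4315,.1005])@v
    m=(abs(s)<.07)&(abs(q)<.015)
    for k in range(-60,61,4):
        w=m&(abs(s-k/1e3)<.002); print(k,round(np.nanmedian(X[w,2])*1e3,1),end=' | ')
    m=(abs(abs(s)-.03)<.012); print()
    for k in range(-48,49,3):
        w=m&(abs(q-k/1e3)<.0015); print(k,round(np.nanmedian(X[w,2])*1e3,1) if w.any() else None,end=' | ')
    print()
E
```

```text
top
long    n137 c [431.2 102.8] ang 80.1 rect [431.2 103.2] 97.5x68.5 a 80.1 meanz 22.4
long    n144 c [431.4 104.4] ang 80.1 rect [430.4 105.1] 100.9x70.6 a 80.1 meanz 22.4
-60 1.6 | -56 -0.2 | -52 1.6 | -48 1.0 | -44 15.6 | -40 21.5 | -36 8.8 | -32 9.3 | -28 9.1 | -24 8.3 | -20 9.1 | -16 9.6 | -12 9.5 | -8 9.3 | -4 8.0 | 0 8.8 | 4 9.5 | 8 9.3 | 12 10.7 | 16 8.8 | 20 8.0 | 24 10.5 | 28 8.6 | 32 9.3 | 36 7.6 | 40 7.8 | 44 12.7 | 48 23.1 | 52 22.2 | 56 nan | 60 1.5 | 
-48 0.2 | -45 0.1 | -42 0.7 | -39 0.7 | -36 1.1 | -33 22.7 | -30 20.4 | -27 19.9 | -24 10.7 | -21 8.4 | -18 8.8 | -15 8.9 | -12 7.2 | -9 8.7 | -6 8.9 | -3 9.5 | 0 8.7 | 3 9.2 | 6 8.0 | 9 10.5 | 12 10.5 | 15 7.9 | 18 9.9 | 21 8.5 | 24 9.7 | 27 10.8 | 30 23.1 | 33 20.7 | 36 3.6 | 39 1.2 | 42 1.8 | 45 1.1 | 48 0.9 | 
side
long    n277 c [433.5 103.8] ang 80.7 rect [433.9 103.9] 95.4x71.4 a 80.7 meanz 18.9
long    n341 c [434.4 105.7] ang 80.1 rect [433.3 106.9] 100.6x73.9 a 80.1 meanz 18.8
-60 -1.9 | -56 -1.3 | -52 -0.4 | -48 -2.4 | -44 19.8 | -40 19.2 | -36 12.5 | -32 5.9 | -28 5.7 | -24 5.7 | -20 6.1 | -16 5.5 | -12 6.6 | -8 5.4 | -4 5.2 | 0 5.8 | 4 6.0 | 8 5.6 | 12 5.1 | 16 5.9 | 20 5.9 | 24 6.2 | 28 5.8 | 32 5.8 | 36 5.0 | 40 6.8 | 44 17.0 | 48 19.2 | 52 8.8 | 56 -1.5 | 60 -2.4 | 
-48 -3.3 | -45 -2.8 | -42 -2.0 | -39 1.8 | -36 14.6 | -33 19.4 | -30 18.1 | -27 6.2 | -24 5.8 | -21 5.6 | -18 5.0 | -15 6.6 | -12 6.3 | -9 6.4 | -6 6.1 | -3 6.5 | 0 7.1 | 3 6.4 | 6 6.1 | 9 5.8 | 12 6.6 | 15 5.4 | 18 5.5 | 21 5.4 | 24 8.0 | 27 16.7 | 30 19.6 | 33 19.5 | 36 19.7 | 39 -1.9 | 42 -2.6 | 45 -2.4 | 48 -2.6 |
  return np.nanmean(a, axis, out=out, keepdims=keepdims)
```

```bash
cat > g.py <<'E'
import sys,numpy as np
from scipy.spatial.transform import Rotation as R
from station import ctrl
# usage: g.py yaw_of_tool_y_deg  x,y,z [x,y,z ...] (mm): first the turn, then shifts in the turned tool frame
o=ctrl.get_obs(); M=R.from_rotvec(o['tool_rot']).as_matrix(); p=o['tool_pos']*1e3
yaw=np.degrees(np.arctan2(M[1,1],M[0,1])); t=float(sys.argv[1]); d=(t-yaw+90)%180-90
print('t',round(o['t'],2),'pos',p.round(1),'yaw',round(yaw,2),'tilt',np.degrees(M[:2,2]).round(2),'F',o['contact_force'].round(1),'open',round(o['opening']*1e3,1))
print('turn tool z units',round(-d/8,2))
a=np.radians(yaw+d); yt=np.array([np.cos(a),np.sin(a)]); xt=np.array([-yt[1],yt[0]])  # x = y cross z(down)
for s in sys.argv[2:]:
    q=np.array([float(v) for v in s.split(',')]); e=q-p; u=np.array([e[:2]@xt,e[:2]@yt,-e[2]])/40
    print(s,'units total',u.round(3),'rows>=',int(np.ceil(abs(u).max()))); p=q
E
python3 g.py -6.5 450,-300,230 407.5,193,120 407.5,193,10
```

```text
t 0.1 pos [ 218.8 -584.9  230.2] yaw -69.5 tilt [-0.02  0.11] F [-0.1  0.1  0.3] open 85.2
turn tool z units -7.87
450,-300,230 units total [7.730e+00 4.938e+00 4.000e-03] rows>= 8
407.5,193,120 units total [12.125 -2.451  2.75 ] rows>= 13
407.5,193,10 units total [0.   0.   2.75] rows>= 3
```

Call:
drive_tool:
  steps:
    - {"translation":[0,0,0],"angular":[0,0,-0.98],"gripper":0.5}
    - {"translation":[0,0,0],"angular":[0,0,-0.98],"gripper":0.5}
    - {"translation":[0,0,0],"angular":[0,0,-0.98],"gripper":0.5}
    - {"translation":[0,0,0],"angular":[0,0,-0.98],"gripper":0.5}
    - {"translation":[0,0,0],"angular":[0,0,-0.98],"gripper":0.5}
    - {"translation":[0,0,0],"angular":[0,0,-0.98],"gripper":0.5}
    - {"translation":[0,0,0],"angular":[0,0,-0.98],"gripper":0.5}
    - {"translation":[0,0,0],"angular":[0,0,-0.98],"gripper":0.5}

```text
t: 1.1
tool_pos: [0.2188, -0.585, 0.2306]
tool_rot: [-2.343, -2.091, -0.001]
contact_force: [-0.1, -0.7, -0.3]
opening: 0.0424
grip_force: 0.0
```

Call:
drive_tool:
  steps:
    - {"translation":[0.97,0.62,0],"angular":[0,0,0],"gripper":0.5}
    - {"translation":[0.97,0.62,0],"angular":[0,0,0],"gripper":0.5}
    - {"translation":[0.97,0.62,0],"angular":[0,0,0],"gripper":0.5}
    - {"translation":[0.97,0.62,0],"angular":[0,0,0],"gripper":0.5}
    - {"translation":[0.97,0.62,0],"angular":[0,0,0],"gripper":0.5}
    - {"translation":[0.97,0.62,0],"angular":[0,0,0],"gripper":0.5}
    - {"translation":[0.97,0.62,0],"angular":[0,0,0],"gripper":0.5}
    - {"translation":[0.97,0.62,0],"angular":[0,0,0],"gripper":0.5}

```text
t: 2.1
tool_pos: [0.4531, -0.2991, 0.2308]
tool_rot: [-2.349, -2.086, 0.0]
contact_force: [-0.1, -0.7, 0.3]
opening: 0.0428
grip_force: 0.0
```

```bash
python3 g.py -6.5 407.5,193,110 407.5,193,10; python3 - <<'E'
from h import *
im=ctrl.get_image('top'); pickle.dump(im,open('top1.pkl','wb')); cv2.imwrite('pics/t1.png',im['color'][...,::-1])
print(ctrl.get_obs()['q'].round(2))
E
```

```text
t 2.1 pos [ 453.1 -299.1  230.8] yaw -6.79 tilt [-0.03  0.02] F [-0.1 -0.7  0.3] open 42.8
turn tool z units -0.04
407.5,193,110 units total [12.095 -2.525  3.02 ] rows>= 13
407.5,193,10 units total [0.  0.  2.5] rows>= 3
[-0.71 -0.14  1.8   0.    1.48 -0.6 ]
```

Call:
drive_tool:
  steps:
    - {"translation":[0.93,-0.19,0],"angular":[0,0,-0.04],"gripper":0.5}
    - {"translation":[0.93,-0.19,0],"angular":[0,0,0],"gripper":0.5}
    - {"translation":[0.93,-0.19,0],"angular":[0,0,0],"gripper":0.5}
    - {"translation":[0.93,-0.19,0],"angular":[0,0,0],"gripper":0.5}
    - {"translation":[0.93,-0.19,0],"angular":[0,0,0],"gripper":0.5}
    - {"translation":[0.93,-0.19,0],"angular":[0,0,0],"gripper":0.5}
    - {"translation":[0.93,-0.19,0],"angular":[0,0,0],"gripper":0.5}
    - {"translation":[0.93,-0.19,0],"angular":[0,0,0],"gripper":0.5}

```text
t: 3.15
tool_pos: [0.4253, 0.0031, 0.2309]
tool_rot: [-2.343, -2.092, 0.0]
contact_force: [0.5, 0.5, 0.4]
opening: 0.0429
grip_force: 0.0
```

Call:
drive_tool:
  steps:
    - {"translation":[0.93,-0.19,0.5],"angular":[0,0,0],"gripper":0.5}
    - {"translation":[0.93,-0.19,0.6],"angular":[0,0,0],"gripper":0.5}
    - {"translation":[0.93,-0.19,0.6],"angular":[0,0,0],"gripper":0.5}
    - {"translation":[0.93,-0.2,0.6],"angular":[0,0,0],"gripper":0.5}
    - {"translation":[0.93,-0.2,0.6],"angular":[0,0,0],"gripper":0.5}

```text
t: 3.78
tool_pos: [0.4077, 0.1922, 0.1143]
tool_rot: [2.343, 2.093, -0.0]
contact_force: [0.6, 0.3, -0.1]
opening: 0.043
grip_force: 0.0
```

```bash
python3 g.py -6.5 407.5,193,60 407.5,193,10; python3 - <<'E'
from h import *
im=ctrl.get_image('side'); c=im['color'][180:380,230:430,::-1]
cv2.imwrite('pics/s2.png',cv2.resize(c,None,fx=3,fy=3,interpolation=cv2.INTER_CUBIC))
E
```

```text
t 3.77 pos [407.7 192.2 114.3] yaw -6.45 tilt [-0. -0.] F [ 0.6  0.3 -0.1] open 43.0
turn tool z units 0.01
407.5,193,60 units total [ 0.019 -0.006  1.358] rows>= 2
407.5,193,10 units total [0.   0.   1.25] rows>= 2
```

View pics/s2.png

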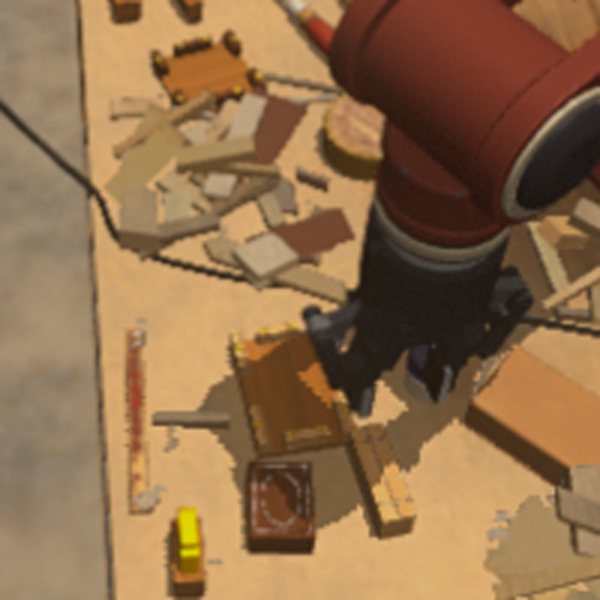

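Call:
drive_tool:
  steps:
    - {"translation":[0,0,0.7],"angular":[0,0,0],"gripper":0.5}
    - {"translation":[0,0,0.7],"angular":[0,0,0],"gripper":0.5}
    - {"translation":[0,0,0.7],"angular":[0,0,0],"gripper":0.5}
    - {"translation":[0,0,0.6],"angular":[0,0,0],"gripper":0.5}
    - {"translation":[0,0,0],"angular":[0,0,0],"gripper":0.5}

```text
t: 4.45
tool_pos: [0.4059, 0.1904, 0.0051]
tool_rot: [-2.341, -2.091, 0.008]
contact_force: [-0.0, 0.8, 0.1]
opening: 0.0429
grip_force: 0.0
```

Call:
drive_tool:
  steps:
    - {"translation":[0,0,0],"angular":[0,0,0],"gripper":0.2}
    - {"translation":[0,0,0],"angular":[0,0,0],"gripper":0.0}
    - {"translation":[0,0,0],"angular":[0,0,0],"gripper":0.0}
    - {"translation":[0,0,0],"angular":[0,0,0],"gripper":0.0}
    - {"translation":[0,0,-0.5],"angular":[0,0,0],"gripper":0.0}
    - {"translation":[0,0,-0.5],"angular":[0,0,0],"gripper":0.0}
    - {"translation":[0,0,-0.5],"angular":[0,0,0],"gripper":0.0}
  force: 40

```text
t: 5.32
tool_pos: [0.4079, 0.1911, 0.0677]
tool_rot: [-2.343, -2.093, 0.001]
contact_force: [0.1, 0.1, -0.4]
opening: 0.0231
grip_force: 41.4
```

```bash
python3 - <<'E'
from h import *
print(ctrl.get_obs()['tool_pos'],ctrl.get_obs()['opening'],ctrl.get_obs()['contact_force'])
w=[]
for n in('top','side'):
    im=ctrl.get_image(n); pickle.dump(im,open(n+'3.pkl','wb'))
    c=im['color'][180:280,120:240,::-1] if n=='top' else im['color'][230:380,280:430,::-1]
    w.append(cv2.resize(c,(400,int(400*c.shape[0]/c.shape[1])),interpolation=cv2.INTER_CUBIC))
h=max(x.shape[0] for x in w); cv2.imwrite('pics/s3.png',np.hstack([cv2.copyMakeBorder(x,0,h-x.shape[0],0,0,0) for x in w]))
E
```

```text
[0.40790245 0.19109674 0.06772973] 0.023080155654928217 [ 0.0565251   0.11948749 -0.36533736]
```

View pics/s3.png

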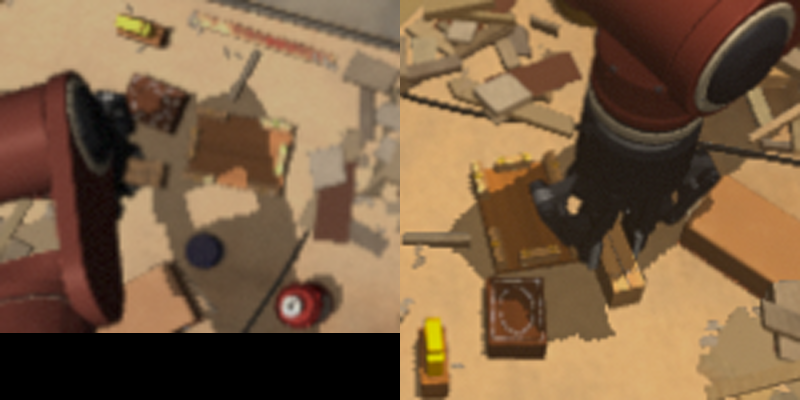

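The stick is held (23 mm opening). Its visible end gives the camera-to-robot offset.

```bash
python3 - <<'E'
from h import *
o=ctrl.get_obs(); p=o['tool_pos']; a=np.radians(-6.45); yt=np.array([np.cos(a),np.sin(a)]); xt=np.array([-yt[1],yt[0]])
for n in('top','side'):
    im=pickle.load(open(n+'3.pkl','rb')); X=cloud(im).reshape(-1,3); col=im['color'].reshape(-1,3).astype(int)
    l=(X[:,:2]-p[:2])@xt; q=(X[:,:2]-p[:2])@yt
    warm=(col[:,0]-col[:,2]>25)
    m=warm&(abs(l)<.05)&(abs(q)<.03)&(X[:,2]>.08)&(X[:,2]<.1)
    print(n,m.sum(),'l range',np.percentile(l[m],[0,2,98,100]).round(4),'q',np.percentile(q[m],[0,3,97,100]).round(4),'z',np.median(X[m,2]))
    for k in range(-40,41,6):
        w=m&(abs(l-k/1e3)<.003)
        if w.sum()>4: print(k,w.sum(),(q[w].min()*1e3).round(1),(q[w].max()*1e3).round(1))
E
```

```text
top 87 l range [-0.0359 -0.0349 -0.0026 -0.0015] q [-0.0175 -0.0139  0.0091  0.0108] z 0.08832965042680054
-34 13 -12.3 9.4
-28 15 -13.0 9.0
-22 14 -13.5 8.3
-16 14 -11.2 10.8
-10 19 -17.5 9.3
-4 12 -12.7 9.0
side 313 l range [-0.0128 -0.0077  0.0406  0.0412] q [-0.0234 -0.0115  0.0127  0.0257] z 0.08754233945073261
-10 9 -11.4 -5.7
-4 24 -11.5 25.7
2 27 -11.5 6.9
8 35 -23.4 25.5
14 45 -17.5 12.9
20 35 -12.1 13.1
26 40 -12.0 12.9
32 45 -11.1 13.1
38 51 -11.3 13.0
```

```bash
python3 g.py -9 423,103.7,70 423,103.7,15
```

```text
t 5.42 pos [410.  191.7  69.7] yaw -6.46 tilt [0.28 0.08] F [ 0.6 -0.3 -1. ] open 23.2
turn tool z units 0.32
423,103.7,70 units total [-2.122  0.666 -0.008] rows>= 3
423,103.7,15 units total [0.    0.    1.375] rows>= 2
```

Call:
drive_tool:
  steps:
    - {"translation":[0,0,0],"angular":[0,0,0.32],"gripper":0}
    - {"translation":[-0.7,0.22,0],"angular":[0,0,0],"gripper":0}
    - {"translation":[-0.7,0.22,0],"angular":[0,0,0],"gripper":0}
    - {"translation":[-0.72,0.22,0],"angular":[0,0,0],"gripper":0}
    - {"translation":[0,0,0],"angular":[0,0,0],"gripper":0}
    - {"translation":[0,0,0],"angular":[0,0,0],"gripper":0}

```text
t: 6.18
tool_pos: [0.4205, 0.1036, 0.0666]
tool_rot: [-2.389, -2.039, 0.001]
contact_force: [-0.2, 0.3, 0.7]
opening: 0.0233
grip_force: 41.4
```

```bash
python3 g.py -9 423,103.7,15
```

```text
t 6.17 pos [420.5 103.6  66.6] yaw -9.03 tilt [-0.06  0.02] F [-0.2  0.3  0.7] open 23.3
turn tool z units -0.0
423,103.7,15 units total [0.013 0.062 1.291] rows>= 2
```

Call:
drive_tool:
  steps:
    - {"translation":[0,0.06,0.4],"angular":[0,0,0],"gripper":0}
    - {"translation":[0,0,0.4],"angular":[0,0,0],"gripper":0}
    - {"translation":[0,0,0.3],"angular":[0,0,0],"gripper":0}
    - {"translation":[0,0,0.15],"angular":[0,0,0],"gripper":0}
    - {"translation":[0,0,0],"angular":[0,0,0],"gripper":0}
    - {"translation":[0,0,0],"angular":[0,0,0],"gripper":0}

```text
t: 6.92
tool_pos: [0.4235, 0.103, 0.0173]
tool_rot: [2.389, 2.04, 0.001]
contact_force: [0.3, -0.8, -0.9]
opening: 0.0231
grip_force: 41.4
```

```bash
python3 g.py -9 423,103.7,13.5; python3 - <<'E'
from h import *
w=[]
for n in('top','side'):
    im=ctrl.get_image(n); pickle.dump(im,open(n+'4.pkl','wb'))
    c=im['color'][180:280,140:260,::-1] if n=='top' else im['color'][240:360,290:410,::-1]
    w.append(cv2.resize(c,(400,int(400*c.shape[0]/c.shape[1])),interpolation=cv2.INTER_CUBIC))
h=max(x.shape[0] for x in w); cv2.imwrite('pics/s4.png',np.hstack([cv2.copyMakeBorder(x,0,h-x.shape[0],0,0,0) for x in w]))
E
```

```text
t 6.92 pos [423.5 103.   17.3] yaw -9.02 tilt [0.02 0.  ] F [ 0.3 -0.8 -0.9] open 23.1
turn tool z units -0.0
423,103.7,13.5 units total [ 0.016 -0.016  0.095] rows>= 1
```

View pics/s4.png

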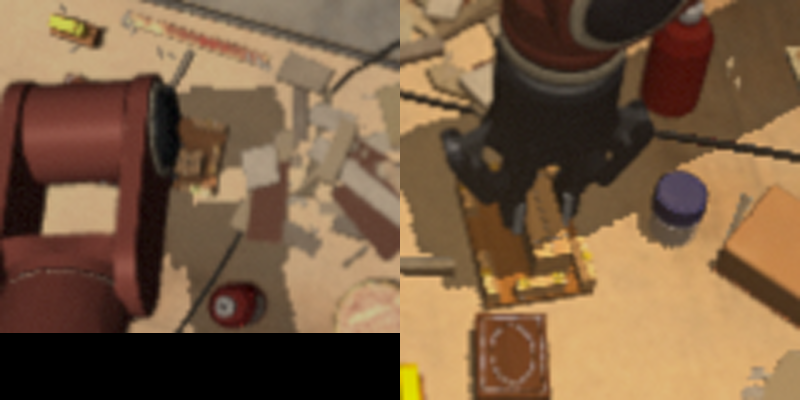

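The stick is inside the walls, side-view crop (540,230), with a gap to the end stop and to the fence on the right. I'll lower it slightly and slide it to the −x fence.

Call:
drive_tool:
  steps:
    - {"translation":[0,0,0.06],"angular":[0,0,0],"gripper":0}
    - {"translation":[0,-0.04,0],"angular":[0,0,0],"gripper":0}
    - {"translation":[0,-0.04,0],"angular":[0,0,0],"gripper":0}
    - {"translation":[0,0,0],"angular":[0,0,0],"gripper":0}

```text
t: 7.52
tool_pos: [0.4221, 0.1034, 0.0163]
tool_rot: [2.387, 2.038, 0.005]
contact_force: [3.4, -0.5, 5.5]
opening: 0.0232
grip_force: 42.3
```

Call:
drive_tool:
  steps:
    - {"translation":[0,-0.03,0],"angular":[0,0,0],"gripper":0}
    - {"translation":[0,0,0],"angular":[0,0,0],"gripper":0}

```text
t: 7.78
tool_pos: [0.421, 0.1036, 0.0163]
tool_rot: [2.387, 2.038, 0.005]
contact_force: [3.3, -1.1, 5.4]
opening: 0.023
grip_force: 42.2
```

Call:
drive_tool:
  steps:
    - {"translation":[0,0,-0.05],"angular":[0,0,0],"gripper":0}
    - {"translation":[0,0,0],"angular":[0,0,0],"gripper":0}

```text
t: 8.02
tool_pos: [0.4186, 0.1036, 0.0165]
tool_rot: [-2.389, -2.039, 0.001]
contact_force: [1.8, -0.6, 0.3]
opening: 0.0232
grip_force: 41.6
```

Call:
drive_tool:
  steps:
    - {"translation":[0,-0.03,0],"angular":[0,0,0],"gripper":0}
    - {"translation":[0,-0.03,0],"angular":[0,0,0],"gripper":0}
    - {"translation":[0,0,0],"angular":[0,0,0],"gripper":0}

```text
t: 8.4
tool_pos: [0.4183, 0.1037, 0.017]
tool_rot: [2.387, 2.037, 0.006]
contact_force: [8.8, -0.8, -4.9]
opening: 0.0233
grip_force: 40.9
```

Call:
drive_tool:
  steps:
    - {"translation":[0,0.01,0.06],"angular":[0,0,0],"gripper":0}
    - {"translation":[0,0,0.02],"angular":[0,0,0],"gripper":0}
    - {"translation":[0,0,0],"angular":[0,0,0],"gripper":0}

```text
t: 8.78
tool_pos: [0.4185, 0.1037, 0.0163]
tool_rot: [2.388, 2.039, 0.001]
contact_force: [-2.3, -2.5, 15.7]
opening: 0.0233
grip_force: 43.8
```

Call:
drive_tool:
  steps:
    - {"translation":[0,0,0],"angular":[0,0,0],"gripper":0.42}
    - {"translation":[0,0,0],"angular":[0,0,0],"gripper":0.42}
    - {"translation":[0,0,0],"angular":[0,0,0],"gripper":0.42}
    - {"translation":[0,0,-0.5],"angular":[0,0,0],"gripper":0.42}
    - {"translation":[0,0,-0.8],"angular":[0,0,0],"gripper":0.42}
    - {"translation":[0,0,-0.8],"angular":[0,0,0],"gripper":0.42}
    - {"translation":[0,0,-0.8],"angular":[0,0,0],"gripper":0.42}
    - {"translation":[0,0,0],"angular":[0,0,0],"gripper":0.7}

```text
t: 9.78
tool_pos: [0.4187, 0.1041, 0.1323]
tool_rot: [2.387, 2.038, 0.007]
contact_force: [0.8, -0.8, -0.5]
opening: 0.0528
grip_force: 0.0
```

```bash
python3 g.py -20.8 478.5,190,120 478.5,190,8;  python3 - <<'E'
from h import *
S=ctrl.get_image('side'); pickle.dump(S,open('side5.pkl','wb')); C=cloud(S)
OB['stick']=(0,.029,.042,.072,.024,0)
boxed(C,'stick',(.42,.105),82,-.0025,marg=.004); boxed(C,'plaque',(.480,.191),69,-.0025)
E
```

```text
t 9.78 pos [418.7 104.1 132.3] yaw -9.01 tilt [0.3  0.02] F [ 0.8 -0.8 -0.5] open 52.8
turn tool z units 1.47
478.5,190,120 units total [2.539 0.634 0.307] rows>= 3
478.5,190,8 units total [0.  0.  2.8] rows>= 3
stick   n359 c [421.  109.2] ang 81.3 rect [420.8 109.1] 73.1x24.4 a 81.3 meanz 33.2
plaque  n587 c [480.4 191.3] ang 68.0 rect [480.  191.2] 56.7x44.1 a 68.0 meanz 23.3
```

Call:
drive_tool:
  steps:
    - {"translation":[0,0,0],"angular":[0,0,0.76],"gripper":0.8}
    - {"translation":[0,0,0],"angular":[0,0,0.76],"gripper":0.8}
    - {"translation":[0.85,0.21,0.1],"angular":[0,0,0],"gripper":0.8}
    - {"translation":[0.85,0.21,0.1],"angular":[0,0,0],"gripper":0.8}
    - {"translation":[0.84,0.21,0.1],"angular":[0,0,0],"gripper":0.8}
    - {"translation":[0,0,0],"angular":[0,0,0],"gripper":0.8}
    - {"translation":[0,0,0],"angular":[0,0,0],"gripper":0.8}

```text
t: 10.7
tool_pos: [0.4759, 0.189, 0.1159]
tool_rot: [-2.591, -1.775, 0.005]
contact_force: [-0.1, 0.2, 0.1]
opening: 0.0679
grip_force: 0.0
```

```bash
python3 g.py -21.2 478.7,190,7
```

```text
t 10.7 pos [475.9 189.  115.9] yaw -21.17 tilt [-0.2  -0.06] F [-0.1  0.2  0.1] open 67.9
turn tool z units 0.0
478.7,190,7 units total [0.049 0.057 2.723] rows>= 3
```

Call:
drive_tool:
  steps:
    - {"translation":[0.05,0.06,0.7],"angular":[0,0,0],"gripper":0.8}
    - {"translation":[0,0,0.7],"angular":[0,0,0],"gripper":0.8}
    - {"translation":[0,0,0.7],"angular":[0,0,0],"gripper":0.8}
    - {"translation":[0,0,0.6],"angular":[0,0,0],"gripper":0.8}
    - {"translation":[0,0,0],"angular":[0,0,0],"gripper":0.8}
    - {"translation":[0,0,0],"angular":[0,0,0],"gripper":0.4}
    - {"translation":[0,0,0],"angular":[0,0,0],"gripper":0.4}
    - {"translation":[0,0,0],"angular":[0,0,0],"gripper":0.4}

```text
t: 11.7
tool_pos: [0.4814, 0.1907, 0.0113]
tool_rot: [2.591, 1.775, 0.004]
contact_force: [0.6, -0.4, 4.5]
opening: 0.0432
grip_force: 42.6
```

Call:
drive_tool:
  steps:
    - {"translation":[0,0,0],"angular":[0,0,0],"gripper":0.2}
    - {"translation":[0,0,0],"angular":[0,0,0],"gripper":0.2}
    - {"translation":[0,0,-0.5],"angular":[0,0,0],"gripper":0.2}
    - {"translation":[0,0,-0.8],"angular":[0,0,0],"gripper":0.2}
    - {"translation":[0,0,-0.8],"angular":[0,0,0],"gripper":0.2}
    - {"translation":[0,0,-0.8],"angular":[0,0,0],"gripper":0.2}
    - {"translation":[0,0,0],"angular":[0,0,0],"gripper":0.2}
  force: 50

```text
t: 12.58
tool_pos: [0.4822, 0.1911, 0.1288]
tool_rot: [2.59, 1.774, 0.009]
contact_force: [0.7, 0.6, -1.4]
opening: 0.0424
grip_force: 51.3
```

```bash
python3 g.py 0 440,-100,180 375.5,-223.5,80; python3 - <<'E'
from h import *
im=ctrl.get_image('top'); pickle.dump(im,open('top6.pkl','wb')); C=cloud(im)
for m in(.002,.004): boxed(C,'square',(.368,-.225),90,0,marg=m)
X=C.reshape(-1,3)
for ax,oth in((0,1),(1,0)):
    c=[.368,-.225]; m=(abs(abs(X[:,oth]-c[oth])-.027)<.008)
    print([(k,round(float(np.nanmedian(X[m&(abs(X[:,ax]-c[ax]-k/1e3)<.0017),2]))*1e3,0)) for k in range(-48,49,3)])
E
```

```text
t 12.57 pos [482.2 191.1 128.8] yaw -21.17 tilt [0.35 0.09] F [ 0.7  0.6 -1.4] open 42.4
turn tool z units -2.65
440,-100,180 units total [-7.277 -1.054 -1.28 ] rows>= 8
375.5,-223.5,80 units total [-3.088 -1.613  2.5  ] rows>= 4
square  n127 c [ 367.7 -225.1] ang 90.0 rect [ 367.8 -225.2] 80.7x77.6 a 0.5 meanz 20.0
square  n127 c [ 367.7 -225.1] ang 90.0 rect [ 367.8 -225.2] 80.7x77.6 a 0.5 meanz 20.0
[(-48, 2.0), (-45, -1.0), (-42, 2.0), (-39, 19.0), (-36, 19.0), (-33, 19.0), (-30, 8.0), (-27, 9.0), (-24, 10.0), (-21, 7.0), (-18, 8.0), (-15, 7.0), (-12, 8.0), (-9, 10.0), (-6, 8.0), (-3, 7.0), (0, 10.0), (3, 10.0), (6, 9.0), (9, 8.0), (12, 9.0), (15, 8.0), (18, 7.0), (21, 8.0), (24, 6.0), (27, 8.0), (30, 8.0), (33, 19.0), (36, 21.0), (39, 20.0), (42, 3.0), (45, 1.0), (48, 1.0)]
[(-48, 1.0), (-45, 1.0), (-42, 0.0), (-39, 5.0), (-36, 9.0), (-33, 9.0), (-30, 9.0), (-27, 7.0), (-24, 10.0), (-21, 9.0), (-18, 8.0), (-15, 8.0), (-12, 7.0), (-9, 8.0), (-6, 8.0), (-3, 8.0), (0, 10.0), (3, 10.0), (6, 8.0), (9, 6.0), (12, 8.0), (15, 8.0), (18, 10.0), (21, 9.0), (24, 7.0), (27, 9.0), (30, 8.0), (33, 8.0), (36, 10.0), (39, 11.0), (42, 2.0), (45, 4.0), (48, 1.0)]
```

Call:
drive_tool:
  steps:
    - {"translation":[0,0,-0.4],"angular":[0,0,-0.88],"gripper":0.2}
    - {"translation":[0,0,-0.4],"angular":[0,0,-0.88],"gripper":0.2}
    - {"translation":[0,0,-0.4],"angular":[0,0,-0.89],"gripper":0.2}

```text
t: 13.0
tool_pos: [0.4789, 0.1902, 0.1715]
tool_rot: [-2.215, -2.225, 0.006]
contact_force: [0.6, -0.7, 0.1]
opening: 0.0425
grip_force: 51.3
```

Call:
drive_tool:
  steps:
    - {"translation":[-0.91,-0.13,0],"angular":[0,0,0],"gripper":0.2}
    - {"translation":[-0.91,-0.13,0],"angular":[0,0,0],"gripper":0.2}
    - {"translation":[-0.91,-0.13,0],"angular":[0,0,0],"gripper":0.2}
    - {"translation":[-0.91,-0.13,0],"angular":[0,0,0],"gripper":0.2}
    - {"translation":[-0.91,-0.13,0],"angular":[0,0,0],"gripper":0.2}
    - {"translation":[-0.91,-0.13,0],"angular":[0,0,0],"gripper":0.2}
    - {"translation":[-0.91,-0.13,0],"angular":[0,0,0],"gripper":0.2}
    - {"translation":[-0.91,-0.13,0],"angular":[0,0,0],"gripper":0.2}

```text
t: 14.0
tool_pos: [0.4373, -0.1014, 0.1712]
tool_rot: [-2.219, -2.219, 0.002]
contact_force: [0.8, -0.1, -0.9]
opening: 0.0428
grip_force: 51.3
```

Call:
drive_tool:
  steps:
    - {"translation":[-0.77,-0.47,0.4],"angular":[0,0,0],"gripper":0.2}
    - {"translation":[-0.77,-0.47,0.5],"angular":[0,0,0],"gripper":0.2}
    - {"translation":[-0.77,-0.47,0.7],"angular":[0,0,0],"gripper":0.2}
    - {"translation":[-0.77,-0.47,0.7],"angular":[0,0,0],"gripper":0.2}
    - {"translation":[0,0,0],"angular":[0,0,0],"gripper":0.2}
    - {"translation":[0,0,0],"angular":[0,0,0],"gripper":0.2}

```text
t: 14.75
tool_pos: [0.3631, -0.2233, 0.0807]
tool_rot: [-2.22, -2.22, -0.0]
contact_force: [0.6, 0.0, -0.7]
opening: 0.0429
grip_force: 51.3
```

```bash
python3 g.py -0.3 364.2,-223.3,75; python3 - <<'E'
from h import *
w=[];o=ctrl.get_obs();p=o['tool_pos']
for n in('top','side'):
    im=ctrl.get_image(n); pickle.dump(im,open(n+'7.pkl','wb'))
    C=cloud(im); OB['p2']=(0,p[2]+.008,p[2]+.027,.056,.044,0); boxed(C,'p2',p[:2],90,0 if n=='top' else -.0025,it=1,marg=.01)
    c=im['color'][200:290,240:360,::-1] if n=='top' else im['color'][130:240,230:360,::-1]
    w.append(cv2.resize(c,(400,int(400*c.shape[0]/c.shape[1])),interpolation=cv2.INTER_CUBIC))
h=max(x.shape[0] for x in w); cv2.imwrite('pics/s7.png',np.hstack([cv2.copyMakeBorder(x,0,h-x.shape[0],0,0,0) for x in w]))
E
```

```text
t 14.75 pos [ 363.1 -223.3   80.7] yaw -0.0 tilt [-0.08  0.1 ] F [ 0.6  0.  -0.7] open 42.9
turn tool z units 0.04
364.2,-223.3,75 units total [-0.001  0.028  0.141] rows>= 1Traceback (most recent call last):
  File "<stdin>", line 5, in <module>
  File "h.py", line 41, in boxed
    c=c+e(s)*u+e(q)*v
        ~^^^
  File "h.py", line 40, in <lambda>
    e=lambda z:(np.percentile(z,98)+np.percentile(z,2))/2
                ~~~~~~~~~~~~~^^^^^^
    return _quantile_unchecked(
        a, q, axis, out, overwrite_input, method, keepdims, weights)
    return _ureduce(a,
                    func=_quantile_ureduce_func,
    ...<5 lines>...
                    overwrite_input=overwrite_input,
                    method=method)
    r = func(a, **kwargs)
    result = _quantile(arr,
                       quantiles=q,
    ...<2 lines>...
                       out=out,
                       weights=wgt)
    slices_having_nans = np.isnan(arr[-1, ...])
                                  ~~~^^^^^^^^^
IndexError: index -1 is out of bounds for axis 0 with size 0
```

Call:
drive_tool:
  steps:
    - {"translation":[0,0.03,0.5],"angular":[0,0,0],"gripper":0.2}
    - {"translation":[0,0,0.5],"angular":[0,0,0],"gripper":0.2}
    - {"translation":[0,0,0.3],"angular":[0,0,0],"gripper":0.2}
    - {"translation":[0,0,0],"angular":[0,0,0],"gripper":0.2}
    - {"translation":[0,0,0],"angular":[0,0,0],"gripper":0.2}

```text
t: 15.42
tool_pos: [0.3654, -0.2242, 0.0306]
tool_rot: [2.219, 2.221, 0.0]
contact_force: [0.0, 0.3, 0.1]
opening: 0.0432
grip_force: 51.3
```

```bash
python3 g.py -0.3 364.2,-223.3,16; python3 - <<'E'
from h import *
w=[]
for n in('top','side'):
    im=ctrl.get_image(n)
    c=im['color'][200:290,240:360,::-1] if n=='top' else im['color'][140:230,250:340,::-1]
    w.append(cv2.resize(c,(400,int(400*c.shape[0]/c.shape[1])),interpolation=cv2.INTER_CUBIC))
h=max(x.shape[0] for x in w); cv2.imwrite('pics/s7.png',np.hstack([cv2.copyMakeBorder(x,0,h-x.shape[0],0,0,0) for x in w]))
E
```

```text
t 15.43 pos [ 365.4 -224.2   30.6] yaw 0.05 tilt [ 0.07 -0.06] F [0.  0.3 0.1] open 43.2
turn tool z units 0.04
364.2,-223.3,16 units total [ 0.022 -0.031  0.364] rows>= 1
```

View pics/s7.png

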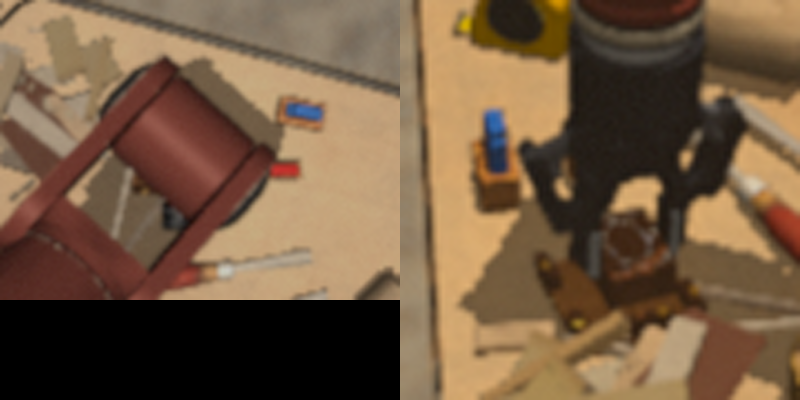

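The plaque, at about (638,250) in the side crop, hangs inside the cradle walls toward the −x fence. I'll lower it to touch.

Call:
drive_tool:
  steps:
    - {"translation":[0,0,0.15],"angular":[0,0,0],"gripper":0.2}
    - {"translation":[0,0,0.05],"angular":[0,0,0],"gripper":0.2}
    - {"translation":[0,0,0],"angular":[0,0,0],"gripper":0.2}

```text
t: 15.9
tool_pos: [0.3645, -0.2238, 0.0214]
tool_rot: [-2.221, -2.221, 0.0]
contact_force: [0.5, 0.1, -0.9]
opening: 0.0424
grip_force: 51.3
```

Call:
drive_tool:
  steps:
    - {"translation":[0,0,0.05],"angular":[0,0,0],"gripper":0.2}
    - {"translation":[0,0,0],"angular":[0,0,0],"gripper":0.2}

```text
t: 16.15
tool_pos: [0.3646, -0.2238, 0.0195]
tool_rot: [-2.221, -2.222, 0.0]
contact_force: [0.1, 0.1, -1.0]
opening: 0.0432
grip_force: 51.3
```

Slide to the −x fence in the air.

Call:
drive_tool:
  steps:
    - {"translation":[0,-0.04,0],"angular":[0,0,0],"gripper":0.2}
    - {"translation":[0,-0.04,0],"angular":[0,0,0],"gripper":0.2}
    - {"translation":[0,0,0],"angular":[0,0,0],"gripper":0.2}

```text
t: 16.52
tool_pos: [0.3621, -0.224, 0.0199]
tool_rot: [2.22, 2.221, 0.002]
contact_force: [3.8, 0.1, -2.3]
opening: 0.0428
grip_force: 51.2
```

Call:
drive_tool:
  steps:
    - {"translation":[0,-0.03,0],"angular":[0,0,0],"gripper":0.2}
    - {"translation":[0,0,0],"angular":[0,0,0],"gripper":0.2}

```text
t: 16.77
tool_pos: [0.3619, -0.2241, 0.0201]
tool_rot: [2.219, 2.219, 0.005]
contact_force: [7.7, 1.0, -4.6]
opening: 0.0424
grip_force: 51.4
```

Call:
drive_tool:
  steps:
    - {"translation":[0,0.01,0.05],"angular":[0,0,0],"gripper":0.2}
    - {"translation":[0,0,0.03],"angular":[0,0,0],"gripper":0.2}
    - {"translation":[0,0,0],"angular":[0,0,0],"gripper":0.2}

```text
t: 17.15
tool_pos: [0.3621, -0.2241, 0.0193]
tool_rot: [2.221, 2.222, 0.003]
contact_force: [-2.4, 8.7, 17.4]
opening: 0.0428
grip_force: 53.9
```

Call:
drive_tool:
  steps:
    - {"translation":[0,0,0],"angular":[0,0,0],"gripper":0.65}
    - {"translation":[0,0,0],"angular":[0,0,0],"gripper":0.65}
    - {"translation":[0,0,0],"angular":[0,0,0],"gripper":0.65}
    - {"translation":[0,0,-0.5],"angular":[0,0,0],"gripper":0.65}
    - {"translation":[0,0,-0.8],"angular":[0,0,0],"gripper":0.65}
    - {"translation":[0,0,-0.9],"angular":[0,0,0],"gripper":0.5}
    - {"translation":[0,0,-0.9],"angular":[0,0,0],"gripper":0.5}
    - {"translation":[0,0,0],"angular":[0,0,0],"gripper":0.5}

```text
t: 18.15
tool_pos: [0.3622, -0.2254, 0.1438]
tool_rot: [2.217, 2.217, 0.0]
contact_force: [-0.1, 0.4, -1.1]
opening: 0.0427
grip_force: 0.0
```

Call:
drive_tool:
  steps:
    - {"translation":[-0.8,0,0],"angular":[0,0,0],"gripper":0.5}
    - {"translation":[-0.8,0,0],"angular":[0,0,0],"gripper":0.5}
    - {"translation":[-0.8,-0.25,0],"angular":[0,0,0],"gripper":0.5}
    - {"translation":[0,0,0],"angular":[0,0,0],"gripper":0.4}
    - {"translation":[0,0,0],"angular":[0,0,0],"gripper":0.4}

```text
t: 18.77
tool_pos: [0.3502, -0.3189, 0.1391]
tool_rot: [-2.219, -2.22, -0.001]
contact_force: [0.2, 0.1, -0.5]
opening: 0.0344
grip_force: 0.0
```

```bash
python3 g.py 1 352,-323.5,70; python3 - <<'E'
from h import *
w=[]
OB['plaque']=(0,.027,.040,.056,.044,0)
for n,zo in(('top',0),('side',-.0025)):
    im=ctrl.get_image(n); C=cloud(im); pickle.dump(im,open(n+'8.pkl','wb'))
    for k,c,a in(('plaque',(.36,-.224),90),('square',(.369,-.223),90),('red',(.351,-.323),90),('blue',(.407,-.345),80)):
        try: boxed(C,k,c,a,zo,marg=.003)
        except Exception as e: print(n,k,'none')
    c=im['color'][200:290,240:360,::-1] if n=='top' else im['color'][140:230,250:340,::-1]
    w.append(cv2.resize(c,(400,int(400*c.shape[0]/c.shape[1])),interpolation=cv2.INTER_CUBIC))
h=max(x.shape[0] for x in w); cv2.imwrite('pics/s8.png',np.hstack([cv2.copyMakeBorder(x,0,h-x.shape[0],0,0,0) for x in w]))
E
```

```text
t 18.77 pos [ 350.2 -318.9  139.1] yaw 0.0 tilt [-0.08  0.13] F [ 0.2  0.1 -0.5] open 34.4
turn tool z units -0.12
352,-323.5,70 units total [-0.115  0.042  1.727] rows>= 2
plaque  n183 c [ 359.2 -226.4] ang 90.2 rect [ 359.3 -226.5] 54.2x38.4 a -89.8 meanz 34.2
square  n108 c [ 367.7 -225. ] ang 90.0 rect [ 367.7 -225.2] 80.5x77.5 a 0.5 meanz 20.4
top red none
top blue none
plaque  n263 c [ 362.1 -224.6] ang 91.6 rect [ 361.9 -224.3] 57.8x45.7 a -88.4 meanz 30.9
square  n169 c [ 369.8 -220.4] ang 90.0 rect [ 369.6 -220.3] 82.7x81.3 a -88.7 meanz 16.9
red     n35 c [ 352.4 -320.1] ang 86.5 rect [ 352.3 -320.1] 28.4x11.4 a 86.5 meanz 55.0
blue    n37 c [ 408.5 -341.3] ang 79.8 rect [ 408.5 -340.8] 33.0x11.7 a 79.8 meanz 54.9
```

View pics/s8.png

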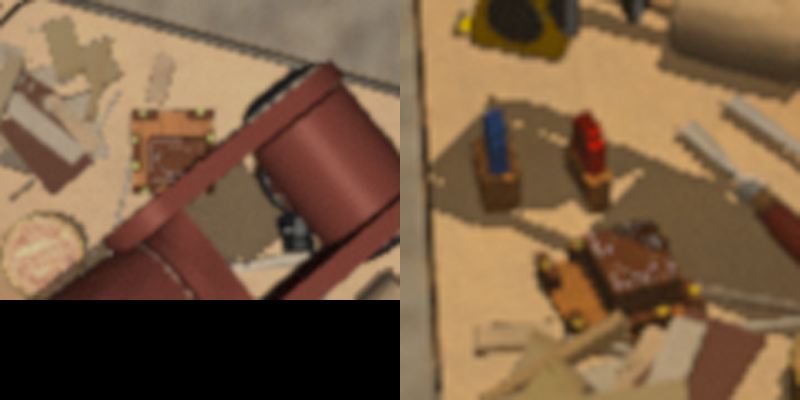

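Call:
drive_tool:
  steps:
    - {"translation":[-0.08,0.03,0.6],"angular":[0,0,0],"gripper":0.4}
    - {"translation":[0,0,0.6],"angular":[0,0,0],"gripper":0.4}
    - {"translation":[0,0,0.6],"angular":[0,0,0],"gripper":0.4}
    - {"translation":[0,0,0.6],"angular":[0,0,0],"gripper":0.4}
    - {"translation":[0,0,0.1],"angular":[0,0,0],"gripper":0.4}
    - {"translation":[0,0,0],"angular":[0,0,0],"gripper":0.4}
    - {"translation":[0,0,0],"angular":[0,0,0],"gripper":0.4}

```text
t: 19.75
tool_pos: [0.3527, -0.3237, 0.0418]
tool_rot: [2.219, 2.22, -0.0]
contact_force: [-0.1, -0.3, 0.3]
opening: 0.0341
grip_force: 0.0
```

Call:
drive_tool:
  steps:
    - {"translation":[0,0,0],"angular":[0,0,0],"gripper":0.0}
    - {"translation":[0,0,0],"angular":[0,0,0],"gripper":0.0}
    - {"translation":[0,0,0],"angular":[0,0,0],"gripper":0.0}
    - {"translation":[0,0,0],"angular":[0,0,0],"gripper":0.0}
  force: 40

```text
t: 20.25
tool_pos: [0.3525, -0.3237, 0.0415]
tool_rot: [2.22, 2.221, -0.0]
contact_force: [0.1, 1.3, 5.6]
opening: 0.011
grip_force: 40.5
```

Call:
drive_tool:
  steps:
    - {"translation":[0,0,-0.4],"angular":[0,0,0],"gripper":0.0}
    - {"translation":[0,0,-0.5],"angular":[0,0,0],"gripper":0.0}
    - {"translation":[0,0,-0.5],"angular":[0,0,0],"gripper":0.0}
    - {"translation":[0,0,0],"angular":[0,0,0],"gripper":0.0}

```text
t: 20.75
tool_pos: [0.3528, -0.3242, 0.0986]
tool_rot: [2.218, 2.219, -0.001]
contact_force: [0.1, -0.7, -1.0]
opening: 0.0112
grip_force: 39.7
```

```bash
python3 g.py -0.2 393,-223,100 393,-223,60; python3 - <<'E'
from h import *
p=ctrl.get_obs()['tool_pos']
w=[]
for n in('top','side'):
    im=ctrl.get_image(n); C=cloud(im)
    c=im['color'][200:290,240:360,::-1] if n=='top' else im['color'][110:220,250:340,::-1]
    w.append(cv2.resize(c,(400,int(400*c.shape[0]/c.shape[1])),interpolation=cv2.INTER_CUBIC))
h=max(x.shape[0] for x in w); cv2.imwrite('pics/s9.png',np.hstack([cv2.copyMakeBorder(x,0,h-x.shape[0],0,0,0) for x in w]))
E
```

```text
t 20.75 pos [ 352.8 -324.2   98.6] yaw 0.02 tilt [ 0.15 -0.19] F [ 0.1 -0.7 -1. ] open 11.2
turn tool z units 0.03
393,-223,100 units total [ 2.533  0.996 -0.034] rows>= 3
393,-223,60 units total [0. 0. 1.] rows>= 1
```

View pics/s9.png

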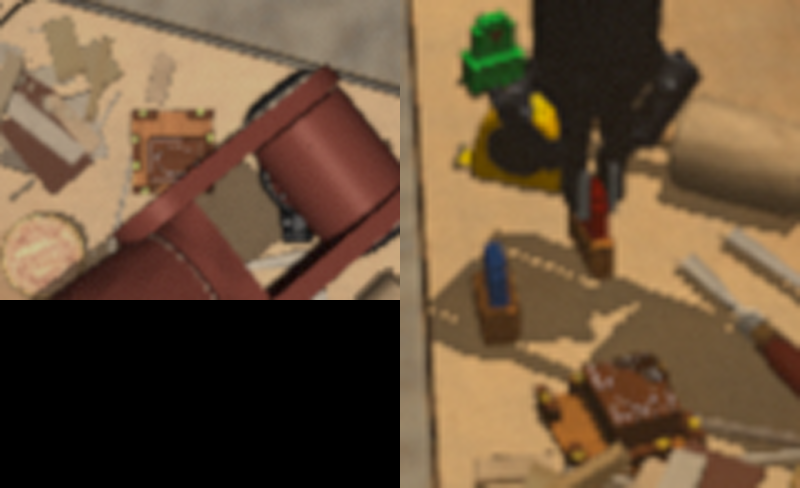

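Call:
drive_tool:
  steps:
    - {"translation":[0.63,0.25,0],"angular":[0,0,0],"gripper":0.0}
    - {"translation":[0.63,0.25,0],"angular":[0,0,0],"gripper":0.0}
    - {"translation":[0.63,0.25,0],"angular":[0,0,0],"gripper":0.0}
    - {"translation":[0.64,0.25,0],"angular":[0,0,0],"gripper":0.0}
    - {"translation":[0,0,0],"angular":[0,0,0],"gripper":0.0}
    - {"translation":[0,0,0],"angular":[0,0,0],"gripper":0.0}

```text
t: 21.6
tool_pos: [0.3914, -0.222, 0.0958]
tool_rot: [-2.22, -2.221, 0.001]
contact_force: [0.4, -0.2, -1.0]
opening: 0.0111
grip_force: 39.7
```

```bash
python3 g.py -0.2 392.7,-223,78; python3 - <<'E'
from h import *
w=[]
for n in('top','side'):
    im=ctrl.get_image(n); pickle.dump(im,open(n+'10.pkl','wb'))
    c=im['color'][200:290,240:360,::-1] if n=='top' else im['color'][130:240,250:340,::-1]
    w.append(cv2.resize(c,(400,int(400*c.shape[0]/c.shape[1])),interpolation=cv2.INTER_CUBIC))
h=max(x.shape[0] for x in w); cv2.imwrite('pics/s10.png',np.hstack([cv2.copyMakeBorder(x,0,h-x.shape[0],0,0,0) for x in w]))
E
```

```text
t 21.6 pos [ 391.4 -222.    95.8] yaw 0.03 tilt [-0.06  0.02] F [ 0.4 -0.2 -1. ] open 11.1
turn tool z units 0.03
392.7,-223,78 units total [-0.024  0.031  0.446] rows>= 1
```

View pics/s10.png

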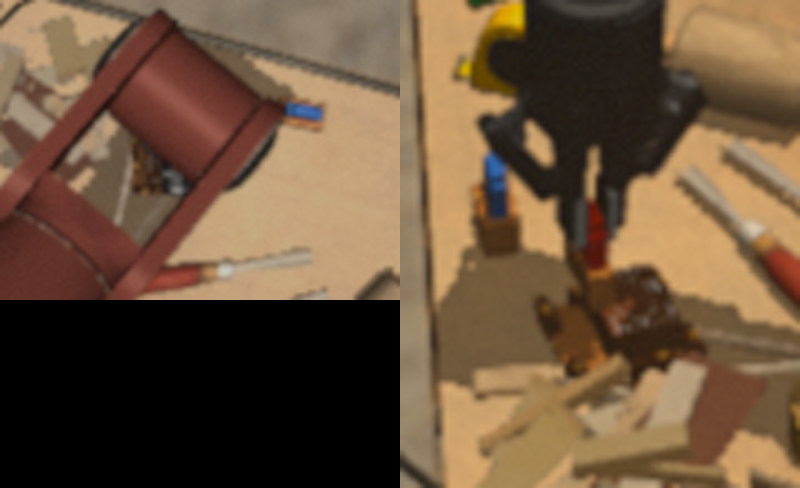

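```bash
python3 - <<'E'
from h import *
im=pickle.load(open('side10.pkl','rb'));C=cloud(im);c=im['color'].astype(int)
m=(c[...,0]>90)&(c[...,0]>2.2*c[...,1])&(c[...,0]>2.2*c[...,2]); m[:130]=m[240:]=0; m[:,:250]=0;m[:,320:]=0
P=C[m]; P=P[~np.isnan(P[:,0])]; print(len(P),np.percentile(P,[3,50,97],axis=0).round(4))
OB['plaque']=(0,.027,.040,.056,.044,0)
boxed(C,'plaque',(.362,-.224),90,-.0025,marg=.003,it=3)
E
```

```text
20 [[ 0.3882 -0.2239  0.0813]
 [ 0.3919 -0.2094  0.1051]
 [ 0.3958 -0.2043  0.1132]]
plaque  n208 c [ 360.7 -223.9] ang 86.3 rect [ 360.5 -223.8] 58.9x46.0 a 86.3 meanz 31.1
```

Call:
drive_tool:
  steps:
    - {"translation":[-0.02,0.03,0.3],"angular":[0,0,0],"gripper":0.0}
    - {"translation":[0,0,0.1],"angular":[0,0,0],"gripper":0.0}
    - {"translation":[0,0,0],"angular":[0,0,0],"gripper":0.0}

```text
t: 22.08
tool_pos: [0.3925, -0.2225, 0.0796]
tool_rot: [-2.22, -2.22, 0.0]
contact_force: [0.0, -0.2, 0.2]
opening: 0.0109
grip_force: 39.7
```

Call:
drive_tool:
  steps:
    - {"translation":[0,0,0.15],"angular":[0,0,0],"gripper":0.0}
    - {"translation":[0,0,0.05],"angular":[0,0,0],"gripper":0.0}
    - {"translation":[0,0,0],"angular":[0,0,0],"gripper":0.0}

```text
t: 22.45
tool_pos: [0.393, -0.2226, 0.0723]
tool_rot: [-2.221, -2.222, 0.0]
contact_force: [0.3, -0.2, -1.3]
opening: 0.0111
grip_force: 39.7
```

Call:
drive_tool:
  steps:
    - {"translation":[0,0,0.12],"angular":[0,0,0],"gripper":0.0}
    - {"translation":[0,0,0],"angular":[0,0,0],"gripper":0.0}

```text
t: 22.7
tool_pos: [0.3929, -0.2225, 0.0673]
tool_rot: [-2.22, -2.221, 0.0]
contact_force: [-0.6, 0.9, 0.3]
opening: 0.0113
grip_force: 39.7
```

Call:
drive_tool:
  steps:
    - {"translation":[0,0,0.1],"angular":[0,0,0],"gripper":0.0}
    - {"translation":[0,0,0.1],"angular":[0,0,0],"gripper":0.0}
    - {"translation":[0,0,0],"angular":[0,0,0],"gripper":0.0}

```text
t: 23.08
tool_pos: [0.3928, -0.2224, 0.0592]
tool_rot: [-2.22, -2.221, 0.0]
contact_force: [0.1, 0.0, -1.0]
opening: 0.0108
grip_force: 39.7
```

Call:
drive_tool:
  steps:
    - {"translation":[0,0,0.1],"angular":[0,0,0],"gripper":0.0}
    - {"translation":[0,0,0],"angular":[0,0,0],"gripper":0.0}

```text
t: 23.32
tool_pos: [0.3929, -0.2225, 0.0553]
tool_rot: [-2.221, -2.221, 0.0]
contact_force: [-0.0, 0.3, -0.7]
opening: 0.0107
grip_force: 39.7
```

Call:
drive_tool:
  steps:
    - {"translation":[0,0,0.08],"angular":[0,0,0],"gripper":0.0}
    - {"translation":[0,0,0.03],"angular":[0,0,0],"gripper":0.0}
    - {"translation":[0,0,0],"angular":[0,0,0],"gripper":0.0}

```text
t: 23.7
tool_pos: [0.393, -0.2226, 0.0511]
tool_rot: [-2.221, -2.222, -0.0]
contact_force: [-0.6, 0.2, -1.2]
opening: 0.0106
grip_force: 39.7
```

Call:
drive_tool:
  steps:
    - {"translation":[0,0,0.04],"angular":[0,0,0],"gripper":0.0}
    - {"translation":[0,0,0],"angular":[0,0,0],"gripper":0.0}

```text
t: 23.95
tool_pos: [0.3931, -0.2227, 0.0496]
tool_rot: [-2.221, -2.222, -0.0]
contact_force: [-0.5, 0.1, -0.9]
opening: 0.0111
grip_force: 39.7
```

Call:
drive_tool:
  steps:
    - {"translation":[0,0,0.04],"angular":[0,0,0],"gripper":0.0}
    - {"translation":[0,0,0],"angular":[0,0,0],"gripper":0.0}

```text
t: 24.2
tool_pos: [0.3935, -0.2228, 0.0495]
tool_rot: [-2.221, -2.222, -0.0]
contact_force: [-3.1, 2.9, 8.4]
opening: 0.0109
grip_force: 40.8
```

Call:
drive_tool:
  steps:
    - {"translation":[0,0,0.03],"angular":[0,0,0],"gripper":0.0}
    - {"translation":[0,0,0],"angular":[0,0,0],"gripper":0.0}

```text
t: 24.45
tool_pos: [0.3937, -0.2229, 0.0495]
tool_rot: [-2.22, -2.221, -0.0]
contact_force: [-5.0, 6.0, 15.4]
opening: 0.0112
grip_force: 42.0
```

Call:
drive_tool:
  steps:
    - {"translation":[0,0,0],"angular":[0,0,0],"gripper":0.35}
    - {"translation":[0,0,0],"angular":[0,0,0],"gripper":0.35}
    - {"translation":[0,0,0],"angular":[0,0,0],"gripper":0.35}
    - {"translation":[0,0,-0.5],"angular":[0,0,0],"gripper":0.35}
    - {"translation":[0,0,-0.8],"angular":[0,0,0],"gripper":0.35}
    - {"translation":[0,0,-0.8],"angular":[0,0,0],"gripper":0.4}
    - {"translation":[0,0,-0.2],"angular":[0,0,0.6],"gripper":0.4}
    - {"translation":[0,0,0],"angular":[0,0,0.62],"gripper":0.4}

```text
t: 25.45
tool_pos: [0.3936, -0.2231, 0.14]
tool_rot: [2.403, 2.02, 0.001]
contact_force: [0.6, 0.7, 0.7]
opening: 0.0337
grip_force: 0.0
```

```bash
python3 g.py -10 407.4,-344.4,120 407.4,-344.4,42
```

```text
t 25.45 pos [ 393.6 -223.1  140. ] yaw -9.9 tilt [ 0.1  -0.08] F [0.6 0.7 0.7] open 33.7
turn tool z units 0.01
407.4,-344.4,120 units total [-2.926  0.865  0.5  ] rows>= 3
407.4,-344.4,42 units total [0.   0.   1.95] rows>= 2
```

Call:
drive_tool:
  steps:
    - {"translation":[-0.73,0.22,0],"angular":[0,0,0],"gripper":0.4}
    - {"translation":[-0.73,0.22,0],"angular":[0,0,0],"gripper":0.4}
    - {"translation":[-0.73,0.22,0.25],"angular":[0,0,0],"gripper":0.4}
    - {"translation":[-0.73,0.21,0.25],"angular":[0,0,0],"gripper":0.4}
    - {"translation":[0,0,0],"angular":[0,0,0],"gripper":0.4}
    - {"translation":[0,0,0],"angular":[0,0,0],"gripper":0.4}

```text
t: 26.2
tool_pos: [0.4075, -0.3432, 0.1186]
tool_rot: [-2.401, -2.024, -0.0]
contact_force: [0.3, -0.2, 0.1]
opening: 0.0341
grip_force: 0.0
```

```bash
python3 g.py -10 407.4,-344.4,42; python3 - <<'E'
from h import *
w=[]
OB['plaque']=(0,.027,.0365,.056,.044,0); OB['red']=(0,.06,.074,.034,.012,0)
for n in('top','side'):
    im=ctrl.get_image(n); C=cloud(im)
    for k,c,a in(('red',(.393,-.223),90),('plaque',(.361,-.224),90)):
        try: boxed(C,k,c,a,0 if n=='top' else -.0025,marg=.004)
        except Exception: print(n,k,'none')
    c=im['color'][200:290,240:360,::-1] if n=='top' else im['color'][130:240,250:340,::-1]
    w.append(cv2.resize(c,(400,int(400*c.shape[0]/c.shape[1])),interpolation=cv2.INTER_CUBIC))
h=max(x.shape[0] for x in w); cv2.imwrite('pics/s11.png',np.hstack([cv2.copyMakeBorder(x,0,h-x.shape[0],0,0,0) for x in w]))
E
```

```text
t 26.2 pos [ 407.5 -343.2  118.6] yaw -9.75 tilt [-0.03  0.05] F [ 0.3 -0.2  0.1] open 34.1
turn tool z units 0.03
407.4,-344.4,42 units total [-0.03   0.004  1.914] rows>= 2
red     n33 c [ 391.1 -224.3] ang 90.1 rect [ 391.1 -225.4] 28.1x9.7 a -89.9 meanz 67.9
plaque  n29 c [ 368.2 -204.2] ang 153.8 rect [ 368.  -203.7] 53.9x22.8 a -26.2 meanz 32.9
red     n43 c [ 393.2 -221.5] ang 90.4 rect [ 392.6 -222.6] 31.5x12.6 a -89.6 meanz 63.2
plaque  n229 c [ 361.1 -223.3] ang 89.9 rect [ 362.3 -223.9] 58.2x45.5 a 89.9 meanz 31.0
```

View pics/s11.png

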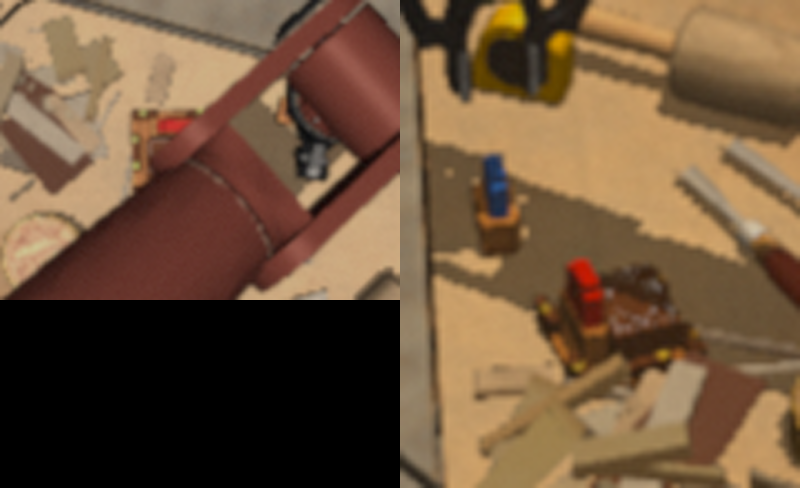

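Red is seated: its board top is at z = 68 mm, as it should be, and it stands beside the plaque at side-crop (585,290). Now blue, at (495,200).

Call:
drive_tool:
  steps:
    - {"translation":[-0.03,0,0.6],"angular":[0,0,0.03],"gripper":0.4}
    - {"translation":[0,0,0.6],"angular":[0,0,0],"gripper":0.4}
    - {"translation":[0,0,0.6],"angular":[0,0,0],"gripper":0.4}
    - {"translation":[0,0,0.1],"angular":[0,0,0],"gripper":0.4}
    - {"translation":[0,0,0],"angular":[0,0,0],"gripper":0.4}
    - {"translation":[0,0,0],"angular":[0,0,0],"gripper":0.4}

```text
t: 27.05
tool_pos: [0.4082, -0.3455, 0.0444]
tool_rot: [2.404, 2.019, 0.0]
contact_force: [-0.4, 0.3, 0.0]
opening: 0.0343
grip_force: 0.0
```

Call:
drive_tool:
  steps:
    - {"translation":[0,0,0],"angular":[0,0,0],"gripper":0.0}
    - {"translation":[0,0,0],"angular":[0,0,0],"gripper":0.0}
    - {"translation":[0,0,0],"angular":[0,0,0],"gripper":0.0}
    - {"translation":[0,0,0],"angular":[0,0,0],"gripper":0.0}
  force: 40

```text
t: 27.55
tool_pos: [0.4082, -0.3455, 0.044]
tool_rot: [2.405, 2.019, 0.0]
contact_force: [0.6, 0.5, 6.0]
opening: 0.0109
grip_force: 41.2
```

Call:
drive_tool:
  steps:
    - {"translation":[0,0,-0.5],"angular":[0,0,0],"gripper":0.0}
    - {"translation":[0,0,-0.8],"angular":[0,0,0],"gripper":0.0}
    - {"translation":[0,0,-0.9],"angular":[0,0,0],"gripper":0.0}
    - {"translation":[0,0,-0.9],"angular":[0,0,0],"gripper":0.0}
    - {"translation":[0,0,0],"angular":[0,0,0],"gripper":0.0}

```text
t: 28.18
tool_pos: [0.4085, -0.3462, 0.1697]
tool_rot: [2.402, 2.016, -0.0]
contact_force: [0.1, -0.5, -1.1]
opening: 0.0112
grip_force: 40.4
```

```bash
python3 g.py -9 470,-100,170 446.6,103,110; python3 - <<'E'
from h import *
OB['stick']=(0,.029,.042,.072,.024,0);OB['long']=(0,.017,.0275,.096,.071,0)
for n in('top','side'):
    im=ctrl.get_image(n); C=cloud(im)
    for k,c,a in(('stick',(.42,.107),81),('long',(.433,.104),81)):
        boxed(C,k,c,a,0 if n=='top' else -.0028,marg=.003)
E
```

```text
t 28.18 pos [ 408.5 -346.2  169.7] yaw -9.98 tilt [ 0.19 -0.24] F [ 0.1 -0.5 -1.1] open 11.2
turn tool z units -0.12
470,-100,170 units total [ 6.32   0.556 -0.008] rows>= 7
446.6,103,110 units total [ 4.921 -1.372  1.5  ] rows>= 5
stick   n153 c [417.3 107.1] ang 80.6 rect [416.9 107.6] 73.6x23.0 a 80.6 meanz 36.5
long    n151 c [431.4 103.7] ang 79.4 rect [431.8 103.6] 98.2x68.8 a 79.4 meanz 22.2
stick   n357 c [420.9 109.3] ang 81.4 rect [420.8 108.3] 74.9x24.7 a 81.4 meanz 33.3
long    n362 c [434.3 105.8] ang 80.2 rect [434.1 105.3] 97.8x71.7 a 80.2 meanz 18.8
```

Call:
drive_tool:
  steps:
    - {"translation":[0.9,0.08,0],"angular":[0,0,-0.06],"gripper":0.0}
    - {"translation":[0.9,0.08,0],"angular":[0,0,0],"gripper":0.0}
    - {"translation":[0.9,0.08,0],"angular":[0,0,0],"gripper":0.0}
    - {"translation":[0.9,0.08,0],"angular":[0,0,0],"gripper":0.0}
    - {"translation":[0.9,0.08,0],"angular":[0,0,0],"gripper":0.0}
    - {"translation":[0.9,0.08,0],"angular":[0,0,0],"gripper":0.0}
    - {"translation":[0.9,0.08,0],"angular":[0,0,0],"gripper":0.0}

```text
t: 29.15
tool_pos: [0.47, -0.0984, 0.1639]
tool_rot: [-2.395, -2.027, 0.004]
contact_force: [1.0, 0.7, -1.5]
opening: 0.0107
grip_force: 40.3
```

Call:
drive_tool:
  steps:
    - {"translation":[0.8,-0.23,0],"angular":[0,0,0],"gripper":0.0}
    - {"translation":[0.8,-0.23,0.2],"angular":[0,0,0],"gripper":0.0}
    - {"translation":[0.8,-0.23,0.2],"angular":[0,0,0],"gripper":0.0}
    - {"translation":[0.8,-0.23,0.4],"angular":[0,0,0],"gripper":0.0}
    - {"translation":[0.8,-0.23,0.4],"angular":[0,0,0],"gripper":0.0}
    - {"translation":[0.8,-0.23,0.4],"angular":[0,0,0],"gripper":0.0}
    - {"translation":[0,0,0],"angular":[0,0,0],"gripper":0.0}
    - {"translation":[0,0,0],"angular":[0,0,0],"gripper":0.0}

```text
t: 30.15
tool_pos: [0.4478, 0.0979, 0.1016]
tool_rot: [-2.397, -2.029, 0.004]
contact_force: [1.5, -0.5, -1.1]
opening: 0.0109
grip_force: 40.3
```

```bash
python3 g.py -9.5 445.4,102.7,86
```

```text
t 30.15 pos [447.8  97.9 101.6] yaw -9.49 tilt [-0.14 -0.04] F [ 1.5 -0.5 -1.1] open 10.9
turn tool z units 0.0
445.4,102.7,86 units total [ 0.107 -0.08   0.39 ] rows>= 1
```

Call:
drive_tool:
  steps:
    - {"translation":[0.1,-0.08,0.2],"angular":[0,0,0],"gripper":0.0}
    - {"translation":[0,0,0.15],"angular":[0,0,0],"gripper":0.0}
    - {"translation":[0,0,0],"angular":[0,0,0],"gripper":0.0}
    - {"translation":[0,0,0],"angular":[0,0,0],"gripper":0.0}

```text
t: 30.65
tool_pos: [0.4464, 0.1026, 0.089]
tool_rot: [2.398, 2.029, 0.0]
contact_force: [-0.6, 0.1, -1.0]
opening: 0.011
grip_force: 40.3
```

```bash
python3 g.py -9.5 445.4,102.7,78; python3 - <<'E'
from h import *
im=ctrl.get_image('side'); C=cloud(im); c=im['color'].astype(int)
m=(c[...,2]>80)&(c[...,2]>1.5*c[...,0])&(c[...,2]>1.3*c[...,1]); P=C[m]; p=ctrl.get_obs()['tool_pos']
P=P[np.hypot(P[:,0]-p[0],P[:,1]-p[1])<.03]; print(len(P),np.percentile(P,[3,50,97],axis=0).round(4))
v=im['color'][240:340,280:380,::-1]; cv2.imwrite('pics/s12.png',cv2.resize(v,None,fx=5,fy=5,interpolation=cv2.INTER_CUBIC))
E
```

```text
t 30.65 pos [446.4 102.6  89. ] yaw -9.52 tilt [ 0.02 -0.  ] F [-0.6  0.1 -1. ] open 11.0
turn tool z units -0.0
445.4,102.7,78 units total [-0.002 -0.024  0.276] rows>= 1
26 [[0.4426 0.0966 0.0948]
 [0.4461 0.1113 0.1013]
 [0.4526 0.1179 0.1058]]
```

View pics/s12.png

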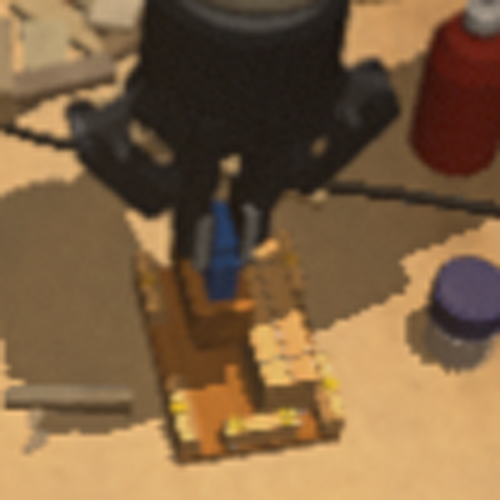

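The blue foot hangs above the gap beside the stick at crop (220,310). I'll descend.

Call:
drive_tool:
  steps:
    - {"translation":[0,-0.015,0.15],"angular":[0,0,0],"gripper":0.0}
    - {"translation":[0,0,0.1],"angular":[0,0,0],"gripper":0.0}
    - {"translation":[0,0,0.05],"angular":[0,0,0],"gripper":0.0}
    - {"translation":[0,0,0],"angular":[0,0,0],"gripper":0.0}

```text
t: 31.2
tool_pos: [0.4454, 0.1029, 0.0766]
tool_rot: [-2.397, -2.03, 0.001]
contact_force: [0.4, 0.4, -1.1]
opening: 0.0109
grip_force: 40.3
```

Call:
drive_tool:
  steps:
    - {"translation":[0,0,0.1],"angular":[0,0,0],"gripper":0.0}
    - {"translation":[0,0,0],"angular":[0,0,0],"gripper":0.0}

```text
t: 31.45
tool_pos: [0.4453, 0.1029, 0.0725]
tool_rot: [-2.397, -2.03, 0.001]
contact_force: [-0.2, 0.6, -0.4]
opening: 0.0112
grip_force: 40.3
```

Call:
drive_tool:
  steps:
    - {"translation":[0,0,0.08],"angular":[0,0,0],"gripper":0.0}
    - {"translation":[0,0,0],"angular":[0,0,0],"gripper":0.0}

```text
t: 31.7
tool_pos: [0.4454, 0.1029, 0.0694]
tool_rot: [-2.398, -2.03, 0.001]
contact_force: [-0.2, 0.8, -1.3]
opening: 0.011
grip_force: 40.3
```

Call:
drive_tool:
  steps:
    - {"translation":[0,0,0.1],"angular":[0,0,0],"gripper":0.0}
    - {"translation":[0,0,0],"angular":[0,0,0],"gripper":0.0}

```text
t: 31.95
tool_pos: [0.4453, 0.1029, 0.0653]
tool_rot: [-2.397, -2.029, 0.001]
contact_force: [0.2, -0.2, -0.9]
opening: 0.0112
grip_force: 40.3
```

Call:
drive_tool:
  steps:
    - {"translation":[0,0,0.1],"angular":[0,0,0],"gripper":0.0}
    - {"translation":[0,0,0],"angular":[0,0,0],"gripper":0.0}

```text
t: 32.2
tool_pos: [0.4452, 0.1029, 0.0612]
tool_rot: [-2.397, -2.03, 0.001]
contact_force: [0.5, -0.0, -1.1]
opening: 0.0112
grip_force: 40.3
```

Call:
drive_tool:
  steps:
    - {"translation":[0,0,0.08],"angular":[0,0,0],"gripper":0.0}
    - {"translation":[0,0,0],"angular":[0,0,0],"gripper":0.0}

```text
t: 32.45
tool_pos: [0.4453, 0.1029, 0.0582]
tool_rot: [-2.397, -2.03, 0.001]
contact_force: [-0.8, -0.2, -0.9]
opening: 0.0107
grip_force: 40.3
```

Call:
drive_tool:
  steps:
    - {"translation":[0,0,0.08],"angular":[0,0,0],"gripper":0.0}
    - {"translation":[0,0,0.04],"angular":[0,0,0],"gripper":0.0}
    - {"translation":[0,0,0],"angular":[0,0,0],"gripper":0.0}

```text
t: 32.83
tool_pos: [0.4454, 0.1029, 0.0535]
tool_rot: [-2.398, -2.03, 0.001]
contact_force: [0.4, 0.1, -1.0]
opening: 0.0111
grip_force: 40.4
```

Call:
drive_tool:
  steps:
    - {"translation":[0,0,0.04],"angular":[0,0,0],"gripper":0.0}
    - {"translation":[0,0,0],"angular":[0,0,0],"gripper":0.0}

```text
t: 33.08
tool_pos: [0.4456, 0.1029, 0.0521]
tool_rot: [2.398, 2.03, -0.0]
contact_force: [-1.0, 0.3, -1.8]
opening: 0.0109
grip_force: 40.4
```

Call:
drive_tool:
  steps:
    - {"translation":[0,0,0.04],"angular":[0,0,0],"gripper":0.0}
    - {"translation":[0,0,0],"angular":[0,0,0],"gripper":0.0}

```text
t: 33.33
tool_pos: [0.446, 0.103, 0.0519]
tool_rot: [-2.398, -2.03, 0.0]
contact_force: [-3.7, -0.7, 8.0]
opening: 0.0113
grip_force: 41.5
```

Seated at 51.9 mm (52 expected). I'll press slightly, release, retreat and check.

Call:
drive_tool:
  steps:
    - {"translation":[0,0,0.02],"angular":[0,0,0],"gripper":0.0}
    - {"translation":[0,0,0],"angular":[0,0,0],"gripper":0.35}
    - {"translation":[0,0,0],"angular":[0,0,0],"gripper":0.35}
    - {"translation":[0,0,0],"angular":[0,0,0],"gripper":0.35}
    - {"translation":[0,0,-0.5],"angular":[0,0,0],"gripper":0.35}
    - {"translation":[0,0,-0.8],"angular":[0,0,0],"gripper":0.35}
    - {"translation":[0,0,-0.9],"angular":[0,0,0],"gripper":0.35}
    - {"translation":[0,0,-0.9],"angular":[0,0,0],"gripper":0.35}

```text
t: 34.33
tool_pos: [0.4453, 0.1029, 0.1745]
tool_rot: [-2.398, -2.03, 0.001]
contact_force: [0.5, 0.1, 0.1]
opening: 0.0299
grip_force: 0.0
```

Call:
drive_tool:
  steps:
    - {"translation":[0,0.9,-0.8],"angular":[0,0,0],"gripper":0.35}
    - {"translation":[0,0.9,0],"angular":[0,0,0],"gripper":0.35}
    - {"translation":[0.6,0.9,0],"angular":[0,0,0],"gripper":0.35}
    - {"translation":[0.8,0.5,0],"angular":[0,0,0],"gripper":0.35}
    - {"translation":[0,0,0],"angular":[0,0,0],"gripper":0.35}

```text
t: 34.95
tool_pos: [0.5819, 0.1381, 0.2049]
tool_rot: [-2.395, -2.031, 0.001]
contact_force: [0.0, -1.2, -0.2]
opening: 0.0299
grip_force: 0.0
```

```bash
python3 - <<'E'
from h import *
OB['stick']=(0,.029,.042,.072,.024,0);OB['long']=(0,.017,.0275,.096,.071,0);OB['plaque']=(0,.027,.04,.056,.044,0)
for k in('red','blue'): OB[k]=(0,.06,.074,.034,.012,0)
w=[]
for n in('top','side'):
    im=ctrl.get_image(n); C=cloud(im)
    for k,c,a in(('stick',(.42,.107),81),('long',(.433,.104),80),('blue',(.445,.103),80),('plaque',(.361,-.224),90),('red',(.393,-.223),90),('square',(.369,-.223),90)):
        try: boxed(C,k,c,a,0 if n=='top' else -.0028,marg=.003)
        except Exception: print(k,'none')
    for r in ((slice(190,290),slice(150,350)),) if n=='top' else ((slice(150,235),slice(240,410)),(slice(260,345),slice(240,410))):
        v=im['color'][r][...,::-1]; w.append(cv2.resize(v,(400,int(400*v.shape[0]/v.shape[1])),interpolation=cv2.INTER_CUBIC))
cv2.imwrite('pics/s13.png',np.vstack(w))
E
```

```text
stick   n180 c [420.6 106.1] ang 78.8 rect [420.7 106.6] 74.3x29.2 a 78.8 meanz 36.7
long    n162 c [431.5 103.9] ang 79.5 rect [431.7 103.9] 99.6x68.3 a 79.5 meanz 22.3
blue    n40 c [442.9 100.7] ang 86.7 rect [443.  100.3] 32.3x12.0 a 86.7 meanz 66.7
plaque  n247 c [ 360.9 -227.8] ang 90.3 rect [ 360.9 -226.5] 54.4x47.7 a -89.7 meanz 34.4
red     n38 c [ 391.1 -225.4] ang 90.5 rect [ 391.1 -225.4] 28.2x9.9 a -89.5 meanz 67.1
square  n127 c [ 367.7 -225.1] ang 90.0 rect [ 367.8 -225.2] 80.7x77.6 a 0.5 meanz 20.0
stick   n367 c [421.2 109.2] ang 81.9 rect [422.1 108.8] 73.8x27.9 a 81.9 meanz 33.1
long    n388 c [434.5 105.6] ang 80.5 rect [434.2 104.8] 99.8x71.8 a 80.5 meanz 18.9
blue    n82 c [447.7 102.2] ang 80.8 rect [447.3 102.8] 33.9x12.4 a 80.8 meanz 63.6
plaque  n123 c [ 367.8 -204.9] ang 4.6 rect [ 368.1 -204.9] 57.9x24.4 a 4.6 meanz 30.5
red none
square  n139 c [ 369.7 -194. ] ang 90.0 rect [ 368.8 -196.2] 83.0x34.1 a -11.9 meanz 16.9
```

View pics/s13.png

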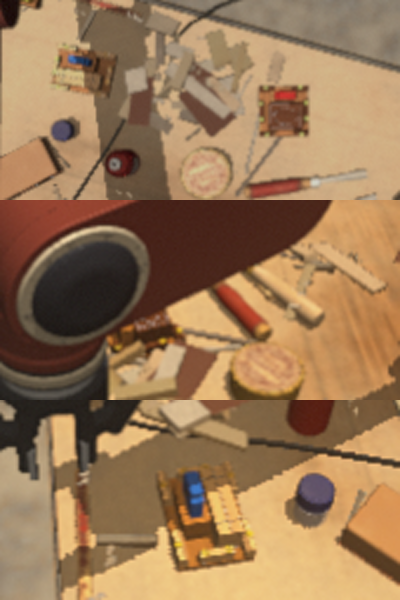

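Everything is seated. Blue is beside the stick (long cradle, crop (82,62) and (195,495)), and red is beside the plaque at (285,100). The heights are right: stick top 36 mm, plaque top 34 mm, boards 67–68 mm. Handing in.

```bash
python3 -c "
from station import ctrl
print(ctrl.finish_job())"
```

```text
the job is handed in; nothing more can be done
None
```

Job handed in at about 35 s: the stick and blue packer sit in the long cradle, the plaque and red packer in the square one, and yellow is left over; the hand-in returned no verdict.

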